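Pull a sample cartridge from the packed crate and clamp it

TASK

Draw the middle one of the nine cartridges up out of the packed crate, leaving the other eight standing in the crate, and stand it upright in the vee of the clamping fixture. Push the sliding stop up until it touches the cartridge and holds it home in the vee, then flip the stop's cam lever fully down to lock it. Do not disturb the wrench, the elbow or the tape roll.

Things in the scene. Friction and masses are not known exactly. Their poses are not given: they have to be found in the camera images.
- sample_center (a point): Centre, half-way up its 64 mm, of the middle one of nine identical mixer-tap cartridges packed 3 x 3 in the crate. Round body 34 mm in diameter up to a flat shoulder 8 mm above this point; then a cream stem, a bar 10 mm (own x) by 12 mm (own y), up to 32 mm above this point: the only grip while packed. Own x lies near the crate's diagonal; z up. 44 to 77 g
- crate: Fixed plywood crate, open top, 116 x 116 mm (130 over cleats), 34 mm high, floor and walls 6 mm thick. Origin: centre of its underside; x, y along its sides. Cells 34.8 mm apart, so neighbours touch or nearly so; shoulders 46 mm and stem tops 70 mm above the bench. Fingers have most room when closing along the crate's diagonal (stem axes 49 mm apart there, 35 mm along the sides)
- cartridge_1: One of the eight cartridges round the sample, same shape and size; origin: centre of its foot, z up. Stays in the crate
- cartridge_2: One of the eight cartridges round the sample, same shape and size; origin: centre of its foot, z up. Stays in the crate
- cartridge_3: One of the eight cartridges round the sample, same shape and size; origin: centre of its foot, z up. Stays in the crate
- cartridge_4: One of the eight cartridges round the sample, same shape and size; origin: centre of its foot, z up. Stays in the crate
- cartridge_5: One of the eight cartridges round the sample, same shape and size; origin: centre of its foot, z up. Stays in the crate
- cartridge_6: One of the eight cartridges round the sample, same shape and size; origin: centre of its foot, z up. Stays in the crate
- cartridge_7: One of the eight cartridges round the sample, same shape and size; origin: centre of its foot, z up. Stays in the crate
- cartridge_8: One of the eight cartridges round the sample, same shape and size; origin: centre of its foot, z up. Stays in the crate
- vee_seat (a point): Point on the fixture's plate, 10 mm above the bench, where a seated cartridge's foot centre stands. Fixed fixture: aluminium plate 86 x 168 mm; dark steel 90 degree vee jaw, 34 mm high above the plate, open to +y; at either side a 10 mm guide bar, 71 mm apart, tops 17 mm above the plate. x: across the bars; y: along them, from vee to stop; z up
- rail_stop (a joint): Slide of the stop (m), a steel block 87 mm wide, 32 mm long, top 36 mm above the plate, on the two guide bars. 0: its flat face 67 mm from the vee seat; grows towards the vee (fixture's -y). About 0.050: face touches a seated cartridge; end of travel 0.056. Takes about 3 N to move; stays where it is left
- stop_face (a point): Middle of the stop's flat face that looks to the vee, 18.5 mm above the plate. Axes as the vee seat's
- stop_knob (a point): Centre of the stop's upright black round knob, 16 mm in diameter, 38 mm tall, 55 mm behind the block's rear (this point 49.5 mm above the bench, its top 19 mm higher, its foot on a 9 mm rod at 36.5 mm). Grip or push it here to slide the stop
- lever_pivot (a point): Pivot of the cam lever on top of the stop, 57.5 mm above the bench, 18 mm to the fixture's +x side of the stop's middle. The pivot axis is the fixture's y. Axes as the vee seat's
- cam_lever (a joint): Angle of the cam lever above level (rad). It points to the fixture's +x side and swings up and down about the pivot. 0: flat down against its end stop, locked; larger: raised, open (up to 1.2). Friction 0.1 N m, about 2 N at its end; it stays where it is left. It does not alter the sliding friction of the stop
- lever_tip (a point): Upper surface of the black pad at the lever's end (22 x 18 mm), 56 mm from the pivot along the lever and 6.5 mm above the line through it; x points outward along the lever, z is its upper normal. Push here to swing it down
- adj_wrench: Bystander: adjustable wrench, 153 x 46 x 10 mm, lying; origin: middle of its underside. Leave it where it lies
- brass_elbow: Bystander: brass pipe elbow, 51 x 44 x 25 mm; origin: middle of its underside. Leave it where it lies
- ptfe_tape: Bystander: flat roll of tape, 54 mm in diameter, 14 mm high; origin: middle of its underside. Leave it where it lies
There are look-alikes about, which are no part of the job. Leave any purple look-alike of the cartridge_6 alone.

How it is judged:
On the way, in this order (a step that is already met when the one before it is completed fails the run):
1. the middle cartridge is clear above the crate (z of sample_center in the frame of crate above 0.1 m), for 0.1 s.
2. the cartridge stands upright, seated in the vee, with the stop against it (horizontal distance between sample_center and vee_seat below 0.005 m and angle between sample_center's own z axis and vertical below 0.08 rad and z of sample_center in the frame of vee_seat between 0.027 and 0.037 m and y of sample_center in the frame of stop_face above -0.0215 m), for 0.2 s.
3. the cam lever is flipped down (value of joint cam_lever below 0.12 rad), for 0.2 s.
At the end, for the whole second after the job is handed in: Middle cartridge upright (0.08 rad) on the fixture plate, axis within 5 mm of the vee seat, stop face touching it or within 4 mm, cam lever below 0.12 rad; the other eight still standing on the crate floor (6 mm, 0.3 rad); wrench, elbow and tape roll within 20 mm of their start (all of step 2 and value of joint cam_lever below 0.12 rad and velocity of joint rail_stop below 0.01 m/s and z of each of cartridge_1, cartridge_2, cartridge_3, cartridge_4, cartridge_5, cartridge_6, cartridge_7, cartridge_8 in the frame of crate below 0.012 m and horizontal distance between each of cartridge_1, cartridge_2, cartridge_3, cartridge_4, cartridge_5, cartridge_6, cartridge_7, cartridge_8 and crate below 0.066 m and angle between each of cartridge_1, cartridge_2, cartridge_3, cartridge_4, cartridge_5, cartridge_6, cartridge_7, cartridge_8's own z axis and vertical below 0.3 rad and distance of each of adj_wrench, brass_elbow, ptfe_tape from where it was at the start of the episode below 0.02 m).
It fails at once if another cartridge is lifted out of the crate (z of any of cartridge_1, cartridge_2, cartridge_3, cartridge_4, cartridge_5, cartridge_6, cartridge_7, cartridge_8 in the frame of crate above 0.035 m).
It fails at once if the cam lever is flipped down before the stop is against the cartridge (value of joint cam_lever below 0.12 rad and y of sample_center in the frame of stop_face below -0.03 m).
It also fails if it takes over 59 s, if anything falls off the work surface, if the arm or the gripper's body presses on something with over 40 N, if the wrist force passes 120 N, or if a joint passes its speed limit or range.

ROBOT

A 6-joint arm with a two-finger parallel gripper is mounted at the origin on a cart in front of the work surface, level with it; the furniture and walls round the work are solid. World frame = base frame: x ahead of the robot, y to its left, z up, the work surface at z = 0. Lengths are in m, angles in rad, forces in N, time in s.
With the tool pointing down it reaches from about 0.375 to 0.9 m from the base axis. Payload 3.1 kg.
Tool frame: the origin (TCP) lies on the centre line of the jaws, within the pads' length; the fingertips stand robot.tip_reach ahead of it and the grasp point (between the pads) is the TCP (robot.tip_reach is the distance from the TCP to the fingertips, in m); z points along the fingers, y is the direction in which the jaws open and shut (so a half turn about z gives the same grasp; the last joint's range is limited). The gripper opens to 87 mm and grips with 3 to 60 N. Pads are 19 mm wide; open, the fingers measure 117 mm over their backs; the gripper's body (75 mm by 190 mm) begins 51 mm behind the grasp point.
Start: joints at [-1.442, 0.527, 1.433, -0, 1.181, -0.178], TCP at [0.189, -0.596, 0.242] pointing down, gripper open.
Joint ranges: [-3.08, 3.08], [-0.75, 2.2], [0.22, 2.44], [-1.43, 4.57], [0, 2.65], [-2.85, 2.85]. Speed limits (rad/s): [2.79, 2.79, 3.14, 3.14, 3.14, 3.14].

INTERFACE

Orientations are given as a unit quaternion [x, y, z, w].
In Python, from rig import telemetry, viewer, robot gives the robot as it stands. The module is installed in compiled form; this text tells all that it offers.
- The arm moves only by the tool step_arm, never from a script. Its argument "targets" is a list of rows, each an object of numbers: "dx", "dy", "dz": the shift along the tool's x, y, z in m; "rx", "ry", "rz": the turn, a rotation vector about the tool's x, y, z in degrees. In form: [{"dx": .., "dy": .., "dz": .., "rx": .., "ry": .., "rz": ..}, ...]. A call has exactly 5 rows; each row is the pose to reach, as a shift and turn from the pose measured when the call began, along the tool's axes at that moment; what a row does not reach only later rows make up. A row lasts 1/8 s, in which the tool goes at most 62.5 mm and 10.7 degrees, less where a joint would pass 70% of its speed; a pose out of reach is approached as far as the arm can. A call with a gripper value outside its range is refused whole. "gripper" is the opening, from 0 (shut) to 1 (fully open), set as the call begins (left out, the last holds). The fingers move at their own pace and stop on an object; "force" is the grip in N (left out, the last holds). Time passes only in rows, so rows that repeat a pose let the fingers close, or fill a call up. It gives the time, the measured TCP pose, the force and the opening at its end, in the units of the state.
- telemetry.get_obs(): the state, without advancing time (a new reading comes with each control period).
- viewer.camera(name): name is "scene" or "top" or "wrist"; returns a dict with "img" (400x640x3 uint8, blue, green, red), "depth" (400x640 float32, m along the optical axis (not along the pixel's ray), 0 where there is no reading), "K" (3x3 intrinsics, pixels), "R" (3x3) and "t" (3): a world point X has camera coordinates R X + t. Camera axes: x right, y down, z forward; pixel columns grow to the right and rows downward; lengths in m; the calibration is good to about 2 mm. A picture is of the moment at which its call begins.
- robot.hand_in(): hands the job in, once; it reports no verdict.
The state is a dict: "time": time; "q": joint angles; "joint_velocities": joint speeds; "joint_torque": joint torques, N m; "position": TCP position; "tool_rot": TCP orientation; "ft_force": force on the tool from outside, world axes, zero at the start; "moment": the same for the moment, N m; "grip_width": finger opening in m.
Only numpy, scipy, OpenCV 4.12 (cv2) and the standard library are available. Lean on these libraries where they do the work, as an engineer would, in place of code of your own. Each camera call takes 0.05 s, during which the arm holds its last target.

## Working session

There is one attempt and no reset: what is moved stays moved. The work goes in short steps, Python scripts to look and compute and a tool call to move; the robot and the scene stay as the last step left them, time stands still between calls to the robot, and variables do not carry over. Pictures are saved under pics/ and viewed, and the job is handed in when it is done.

Besides the shell and the picture viewer there is one more tool, called after "Emit:" as name(argument=value, ...) on one line, values as JSON. step_arm: Moves the arm, as the interface text tells. Its arguments: {"type":"object","properties":{"targets":{"type":"array"},"gripper":{"type":"number"},"force":{"type":"number"}},"required":["targets"]}

```bash
mkdir -p pics; cat > h.py <<'E'
import numpy as np, cv2
from rig import telemetry, viewer, robot
def save(c,n,crop=None,scale=1):
    im=c["img"].copy()
    if crop: x0,y0,x1,y1=crop; im=im[y0:y1,x0:x1]
    if scale!=1: im=cv2.resize(im,None,fx=scale,fy=scale,interpolation=cv2.INTER_CUBIC)
    cv2.imwrite("pics/"+n,im)
def ray(c,u,v):
    d=np.linalg.inv(c["K"])@np.array([u,v,1.0]); return -c["R"].T@c["t"], c["R"].T@d
def onplane(c,u,v,z):
    o,d=ray(c,u,v); return o+d*(z-o[2])/d[2]
def cloud(c):
    v,u=np.mgrid[0:400,0:640]; D=c["depth"]; K=c["K"]
    P=np.stack([(u-K[0,2])/K[0,0]*D,(v-K[1,2])/K[1,1]*D,D],-1)
    return (P-c["t"])@c["R"]
def proj(c,X):
    p=c["K"]@(c["R"]@np.asarray(X,float)+c["t"]); return p[:2]/p[2]
E
python3 - <<'E'
from h import *
import pickle
print(robot.tip_reach); o=telemetry.get_obs(); print(o)
for n in ["scene","top","wrist"]:
    c=viewer.camera(n); save(c,n+"0.png"); pickle.dump(c,open(n+"0.pkl","wb"))
    print(n,c["K"][0,0],-c["R"].T@c["t"])
E
```

```text
0.019
{'time': 0.0, 'q': array([-1.44249848e+00,  5.28455923e-01,  1.43389229e+00, -1.31411032e-05,
        1.18135552e+00, -1.78530671e-01]), 'joint_velocities': array([ 0.0015811 ,  0.00140121,  0.00162845, -0.00256421, -0.0003505 ,
        0.00038904]), 'joint_torque': array([-1.31036486e-03, -4.40047038e+01, -1.76589078e+01,  6.30643009e-02,
        5.84523682e-02, -1.82078566e-04]), 'position': array([ 0.18869146, -0.59512619,  0.24058105]), 'tool_rot': array([ 9.88254163e-01,  1.52815561e-01,  2.04345557e-05, -1.05535852e-03]), 'ft_force': array([ 0.81995388, -0.84954628, -0.1553397 ]), 'moment': array([0.05121203, 0.03234916, 0.05170727]), 'grip_width': 0.08717211967115861}
scene 492.23422473146724 [0.1691233  0.69533716 0.92018682]
top 419.111801390712 [ 0.10006496 -0.08017934  1.30794703]
wrist 327.5660286006208 [ 0.25365128 -0.57521822  0.38329616]
```

View pics/scene0.png

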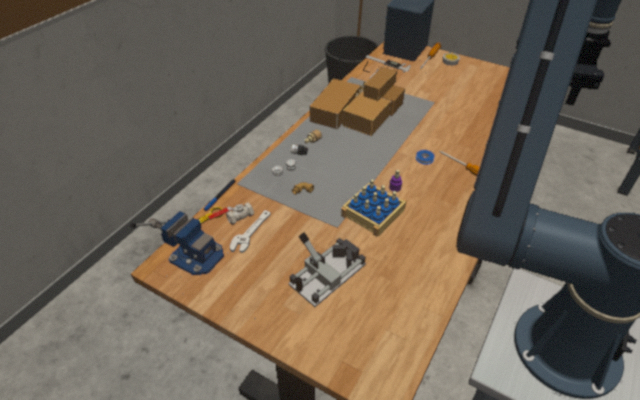

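View pics/top0.png

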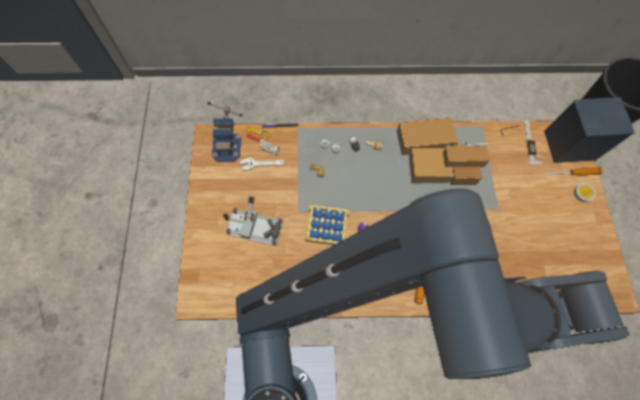

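View pics/wrist0.png

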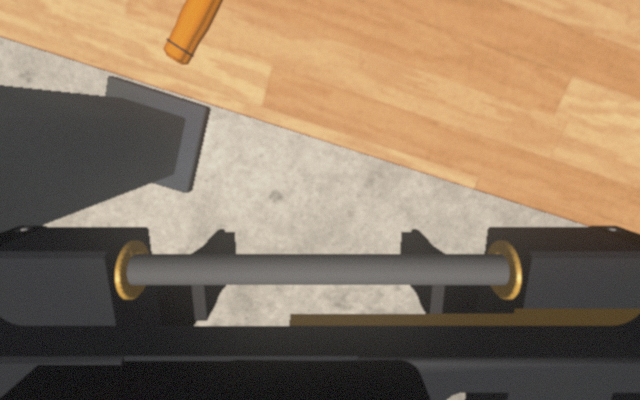

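The scene view shows the crate of blue cartridges at about (374,205), the purple look-alike at (396,181) outside the crate, the fixture at (328,268), and the wrench at (251,230). The top view has the crate at (328,224) and the fixture at (253,222). The brass elbow and the tape roll will be checked in enlarged crops.

```bash
python3 - <<'E'
from h import *
import pickle
s=pickle.load(open("scene0.pkl","rb"));t=pickle.load(open("top0.pkl","rb"))
save(s,"s_crop.png",(270,160,430,310),5)
save(t,"t_crop.png",(210,150,390,260),4)
P=cloud(t)
for n,c,px in [("t",t,[(328,224),(253,222),(400,235),(560,250)]),("s",s,[(374,205),(328,268)])]:
    P=cloud(c)
    for u,v in px: print(n,u,v,P[v,u])
E
```

```text
t 328 224 [ 0.51031956 -0.14877649  0.04382344]
t 253 222 [0.52049388 0.08897664 0.04188669]
t 400 235 [ 0.25520902 -0.20276691  0.77977397]
t 560 250 [ 0.42762286 -0.89181785  0.00162347]
s 374 205 [ 0.5073056  -0.13264956  0.04182062]
s 328 268 [0.50406861 0.10381127 0.04749768]
```

View pics/s_crop.png

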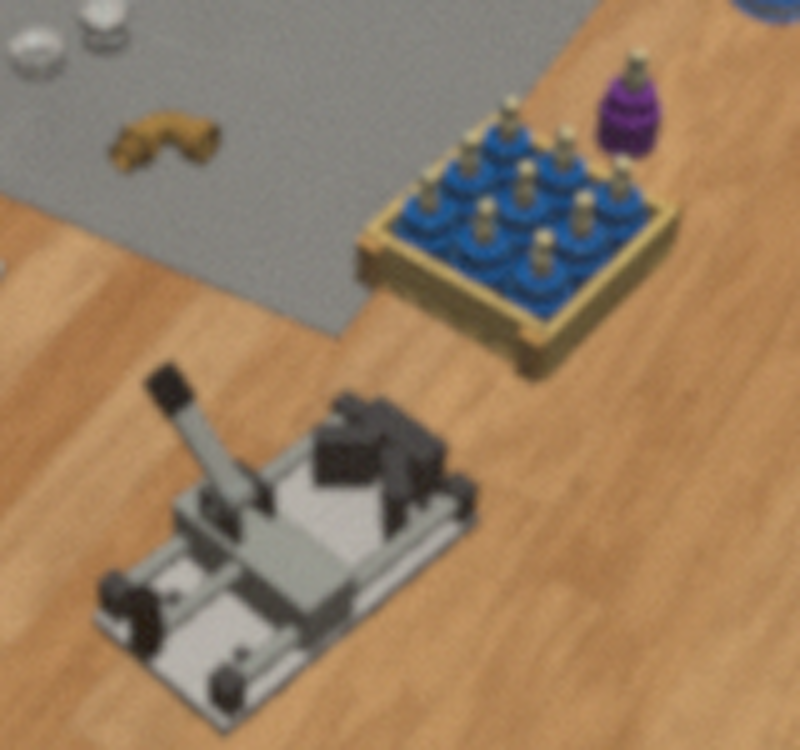

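View pics/t_crop.png

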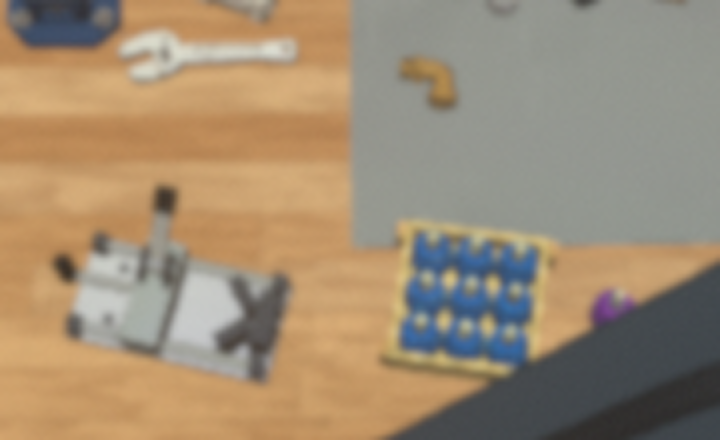

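Emit:
step_arm(targets=[{"dx":0.035,"dy":-0.045,"dz":-0.01,"rz":0},{"dx":0.075,"dy":-0.09,"dz":-0.02,"rz":0},{"dx":0.115,"dy":-0.135,"dz":-0.03,"rz":0},{"dx":0.15,"dy":-0.18,"dz":-0.04,"rz":0},{"dx":0.19,"dy":-0.23,"dz":-0.04,"rz":0}])

```text
invalid input
```

Emit:
step_arm(targets=[{"dx":0.035,"dy":-0.045,"dz":0,"rz":5},{"dx":0.075,"dy":-0.09,"dz":0,"rz":10},{"dx":0.115,"dy":-0.135,"dz":0,"rz":17},{"dx":0.16,"dy":-0.19,"dz":0,"rz":17},{"dx":0.2,"dy":-0.235,"dz":0,"rz":17.5}])

```text
invalid input
```

```bash
python3 - <<'E'
from h import *
import pickle
o=telemetry.get_obs(); print(o['time'],o['position'],o['tool_rot'],o['joint_velocities'].round(2))
for n in ["scene","top","wrist"]:
    c=viewer.camera(n); save(c,n+"1.png"); pickle.dump(c,open(n+"1.pkl","wb"))
print(c["R"])
E
```

```text
0.15 [ 0.18871283 -0.59527078  0.24078321] [ 9.88254868e-01  1.52812349e-01  3.70119996e-06 -8.37325533e-04] [ 0. -0. -0.  0. -0. -0.]
[[ 0.30230912 -0.95320912 -0.00125269]
 [-0.92362756 -0.29325172  0.24681078]
 [-0.23562964 -0.07345613 -0.96906288]]
```

View pics/wrist1.png

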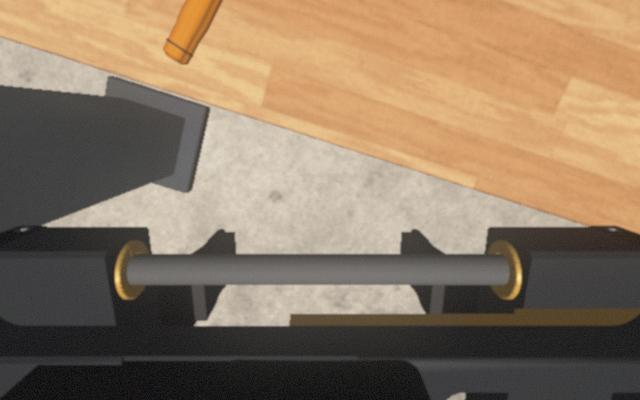

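The moves were refused because the rows left out some keys. I'll send them again with all six.

Emit:
step_arm(targets=[{"dx":0.035,"dy":-0.045,"dz":-0.01,"rx":0,"ry":0,"rz":0},{"dx":0.075,"dy":-0.09,"dz":-0.02,"rx":0,"ry":0,"rz":0},{"dx":0.115,"dy":-0.135,"dz":-0.03,"rx":0,"ry":0,"rz":0},{"dx":0.15,"dy":-0.18,"dz":-0.04,"rx":0,"ry":0,"rz":0},{"dx":0.19,"dy":-0.23,"dz":-0.04,"rx":0,"ry":0,"rz":0}])

```text
time: 0.92
position: [0.3007, -0.3195, 0.2823]
tool_rot: [0.988, 0.152, 0.001, 0.001]
ft_force: [1.9, 0.4, 0.2]
grip_width: 0.0874
```

Emit:
step_arm(targets=[{"dx":0.035,"dy":-0.045,"dz":0,"rx":0,"ry":0,"rz":5},{"dx":0.075,"dy":-0.09,"dz":0,"rx":0,"ry":0,"rz":10},{"dx":0.115,"dy":-0.135,"dz":0,"rx":0,"ry":0,"rz":17},{"dx":0.16,"dy":-0.19,"dz":0,"rx":0,"ry":0,"rz":17.5},{"dx":0.2,"dy":-0.24,"dz":0,"rx":0,"ry":0,"rz":17.5}])

```text
time: 1.55
position: [0.4162, -0.038, 0.2824]
tool_rot: [1.0, -0.0, 0.002, 0.001]
ft_force: [0.5, -0.5, -0.2]
grip_width: 0.087
```

```bash
python3 - <<'E'
from h import *
import pickle
o=telemetry.get_obs(); print(o['time'],o['position'],o['tool_rot'],o['joint_velocities'].round(2))
for n in ["top","scene","wrist"]:
    c=viewer.camera(n); save(c,n+"1.png"); pickle.dump(c,open(n+"1.pkl","wb"))
E
```

```text
1.55 [ 0.41622643 -0.03804475  0.28241394] [ 9.99998165e-01 -1.70208341e-05  1.51706470e-03  1.16931825e-03] [ 1.26  0.16 -0.23 -0.    0.05  1.25]
```

View pics/wrist1.png

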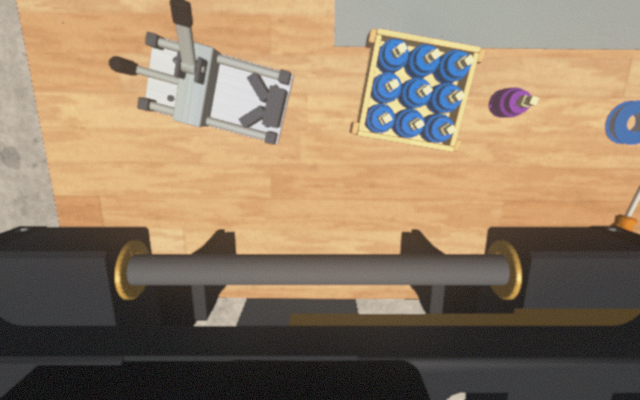

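The wrist view shows both work pieces: the crate at (418,90), with its middle cartridge at (416,92), the purple look-alike at (515,101) outside it, and the fixture at (215,90).

```bash
python3 - <<'E'
from h import *
import pickle
c=pickle.load(open("wrist1.pkl","rb"))
save(c,"w1a.png",(345,20,490,160),5.5); save(c,"w1b.png",(100,0,300,150),4)
img=c["img"];P=cloud(c)
hsv=cv2.cvtColor(img,cv2.COLOR_BGR2HSV)
# stem tops via depth: z ~0.07
z=P[...,2]; roi=np.zeros(z.shape,bool); roi[25:155,350:480]=1
m=(roi&(z>0.062)&(z<0.080)).astype(np.uint8)
n,l,st,ce=cv2.connectedComponentsWithStats(m)
for i in range(1,n):
    if st[i,4]>8: print(st[i,4],ce[i].round(1),onplane(c,*ce[i],0.07).round(4), z[l==i].mean().round(4))
E
```

```text
78 [400.6  48.2] [ 0.5531 -0.1155  0.07  ] 0.0687
85 [434.1  54.3] [ 0.5479 -0.1495  0.07  ] 0.0683
89 [467.3  60.3] [ 0.5426 -0.1835  0.07  ] 0.0681
72 [393.1  84.2] [ 0.5191 -0.1103  0.07  ] 0.0685
79 [425.8  89.9] [ 0.5139 -0.1443  0.07  ] 0.0684
84 [458.   95.7] [ 0.5086 -0.178   0.07  ] 0.0678
67 [385.9 118.3] [ 0.4851 -0.105   0.07  ] 0.0685
72 [417.8 123.6] [ 0.4801 -0.1389  0.07  ] 0.0682
75 [449.6 129.4] [ 0.4745 -0.1731  0.07  ] 0.0683
```

View pics/w1a.png

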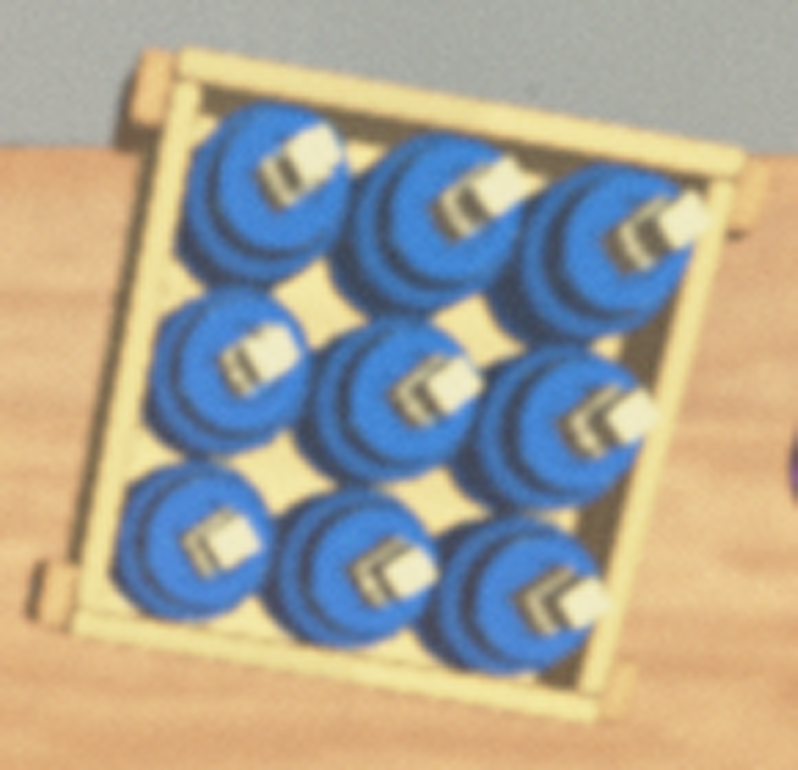

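View pics/w1b.png

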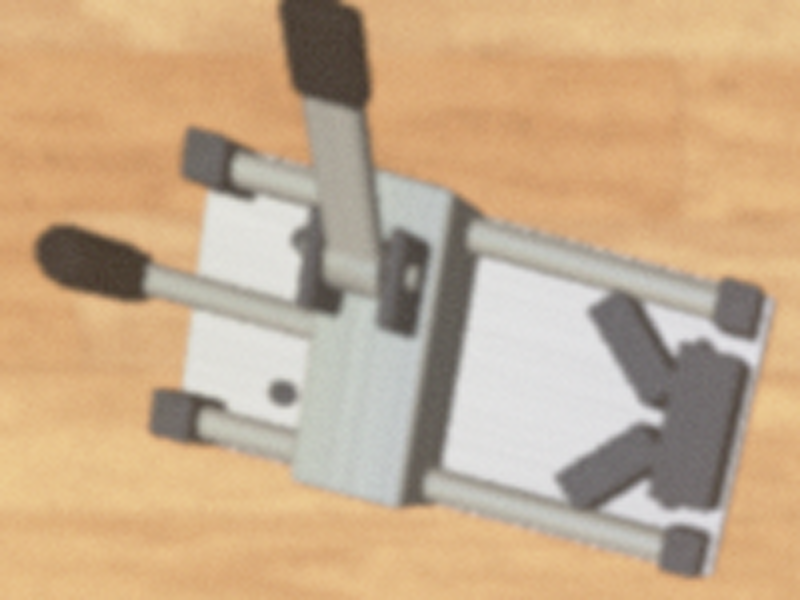

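```bash
cat >> h.py <<'E'
from scipy.spatial.transform import Rotation as Rn
def to(p, yaw=None):
    "print tool-frame shift and rz to world TCP p and tool-x yaw (deg, tool down)"
    o=telemetry.get_obs(); R=Rn.from_quat(o['tool_rot']).as_matrix()
    d=R.T@(np.asarray(p)-o['position']); y=np.degrees(np.arctan2(R[1,0],R[0,0]))
    print('t',round(o['time'],2),'pos',o['position'].round(4),'yaw',round(y,2),'shift',d.round(4))
    print(' w',round(o['grip_width'],4),'F',o['ft_force'].round(1))
    if yaw is not None:
        Rt=np.array([[np.cos(np.radians(yaw)),np.sin(np.radians(yaw)),0],[np.sin(np.radians(yaw)),-np.cos(np.radians(yaw)),0],[0,0,-1]])
        print(' rotvec',np.degrees(Rn.from_matrix(R.T@Rt).as_rotvec()).round(2))
E
python3 - <<'E'
from h import *
to([.514,-.144,.21],36)
E
```

```text
t 1.7 pos [ 0.4158 -0.0368  0.2821] yaw 0.46 shift [0.0972 0.1078 0.0725]
 w 0.0871 F [-0.2  0.   0.3]
 rotvec [  0.13  -0.07 -35.54]
```

Emit:
step_arm(targets=[{"dx":0.03,"dy":0.03,"dz":0.02,"rx":0,"ry":0,"rz":-9},{"dx":0.06,"dy":0.065,"dz":0.04,"rx":0,"ry":0,"rz":-18},{"dx":0.097,"dy":0.108,"dz":0.072,"rx":0,"ry":0,"rz":-27},{"dx":0.097,"dy":0.108,"dz":0.072,"rx":0.1,"ry":0,"rz":-35.5},{"dx":0.097,"dy":0.108,"dz":0.072,"rx":0.1,"ry":0,"rz":-35.5}])

```text
time: 2.33
position: [0.5131, -0.1463, 0.2095]
tool_rot: [0.952, 0.306, -0.0, -0.0]
ft_force: [1.1, -0.5, -0.5]
grip_width: 0.0868
```

```bash
python3 - <<'E'
from h import *
import pickle
c=viewer.camera("wrist")
c=viewer.camera("wrist"); save(c,"wrist2.png"); pickle.dump(c,open("wrist2.pkl","wb"))
to([.514,-.144,.21],36)
E
```

```text
t 2.42 pos [ 0.513  -0.145   0.2107] yaw 35.74 shift [ 0.0014 -0.0003  0.0007]
 w 0.0869 F [-0.2  0.7 -0.9]
 rotvec [ 0.04 -0.04 -0.26]
```

View pics/wrist2.png

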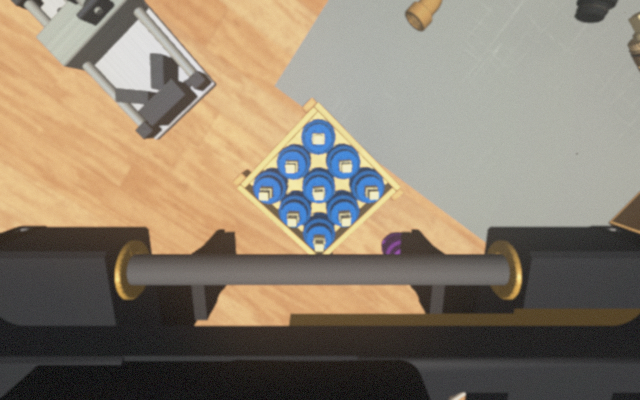

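```bash
python3 - <<'E'
from h import *
import pickle
c=pickle.load(open("wrist2.pkl","rb"))
save(c,"w2a.png",(280,145,360,225),7)
P=cloud(c); z=P[...,2]
roi=np.zeros(z.shape,bool); roi[100:255,240:400]=1
m=(roi&(z>0.064)&(z<0.080)).astype(np.uint8)
n,l,st,ce=cv2.connectedComponentsWithStats(m)
for i in range(1,n):
    if st[i,4]>8:
        pts=np.argwhere(l==i)[:,::-1]
        W=np.array([onplane(c,u,v,.07)[:2] for u,v in pts]).astype(np.float32)*1000
        r=cv2.minAreaRect(W)
        print(st[i,4],ce[i].round(1),onplane(c,*ce[i],0.07).round(4), z[l==i].mean().round(4),np.round(r[0],1),np.round(r[1],1),round(r[2],1))
E
```

```text
82 [317.7 139.2] [ 0.5542 -0.1166  0.07  ] 0.069 [ 554.2 -116.4] [6.7 7.7] 35.7
81 [346.  167.5] [ 0.5489 -0.1506  0.07  ] 0.069 [ 548.9 -150.7] [7.9 7. ] 36.7
81 [290. 168.] [ 0.5202 -0.1114  0.07  ] 0.069 [ 520.1 -111.4] [7.1 7. ] 34.7
89 [263.5 195.5] [ 0.4862 -0.1062  0.07  ] 0.0686 [ 486.2 -106.2] [8.3 8. ] 33.5
81 [318. 195.] [ 0.5148 -0.1452  0.07  ] 0.0689 [ 514.8 -145.2] [7.3 7.1] 35.7
86 [372.9 194.7] [ 0.5434 -0.1845  0.07  ] 0.0687 [ 543.3 -184.2] [8.4 8. ] 37.9
90 [291.6 221.3] [ 0.481  -0.1401  0.07  ] 0.0685 [ 480.8 -140.1] [8.6 8.2] 34.8
82 [345.3 221. ] [ 0.5096 -0.1793  0.07  ] 0.0686 [ 509.5 -179.3] [8.6 8.1] 43.2
70 [318.6 246.1] [ 0.4758 -0.1739  0.07  ] 0.0686 [ 475.8 -173.8] [7.9 6.5] 35.7
```

View pics/w2a.png

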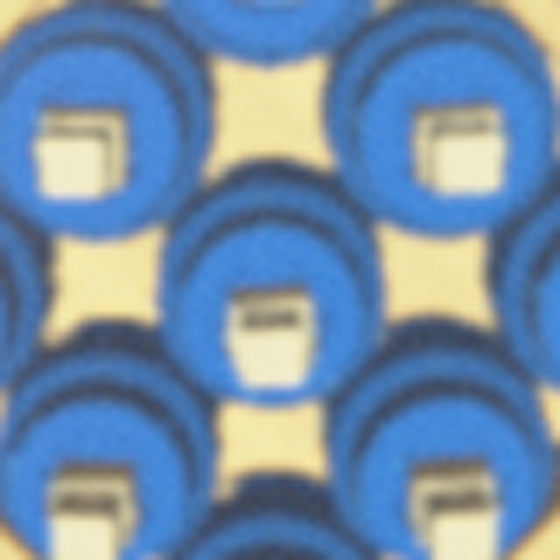

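The nine stem tops lie on a grid about 34.4 mm apart. Their mean is (0.5149, -0.1453), which agrees with the middle stem at (0.5148, -0.1452). That makes the cartridge at (319,188) the sample: it's blue and in the middle of the crate. The purple one is outside the crate. I'll take a closer look at the fixture with the hand still empty.

```bash
python3 - <<'E'
from h import *
to([.50,.05,.24],77)
E
```

```text
t 2.42 pos [ 0.513  -0.145   0.2107] yaw 35.74 shift [ 0.1033 -0.1659 -0.0294]
 w 0.0869 F [-0.2  0.7 -0.9]
 rotvec [ 6.000e-02 -3.000e-02 -4.126e+01]
```

Emit:
step_arm(targets=[{"dx":0.025,"dy":-0.04,"dz":-0.01,"rx":0,"ry":0,"rz":-10},{"dx":0.05,"dy":-0.08,"dz":-0.02,"rx":0,"ry":0,"rz":-20},{"dx":0.075,"dy":-0.12,"dz":-0.03,"rx":0,"ry":0,"rz":-30},{"dx":0.103,"dy":-0.166,"dz":-0.03,"rx":0,"ry":0,"rz":-41},{"dx":0.103,"dy":-0.166,"dz":-0.03,"rx":0,"ry":0,"rz":-41}], gripper=0.4)

```text
time: 3.05
position: [0.4981, 0.0531, 0.2418]
tool_rot: [0.783, 0.622, 0.001, 0.001]
ft_force: [0.2, 0.1, 0.4]
grip_width: 0.0447
```

```bash
python3 - <<'E'
from h import *
import pickle
c=viewer.camera("wrist")
c=viewer.camera("wrist"); save(c,"wrist3.png"); pickle.dump(c,open("wrist3.pkl","wb"))
save(c,"w3a.png",(200,0,440,240),3)
to([.514,-.144,.21],36)
E
```

```text
t 3.15 pos [0.4994 0.0501 0.2415] yaw 76.73 shift [-0.1856  0.0587  0.0317]
 w 0.0387 F [-0.2 -0.6 -0.2]
 rotvec [ 1.700e-01 -4.000e-02  4.073e+01]
```

View pics/wrist3.png

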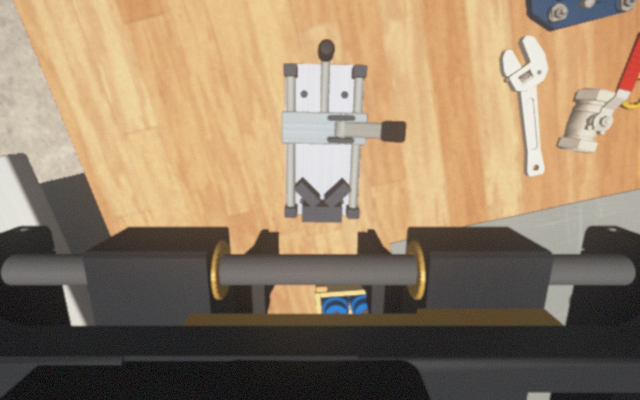

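View pics/w3a.png

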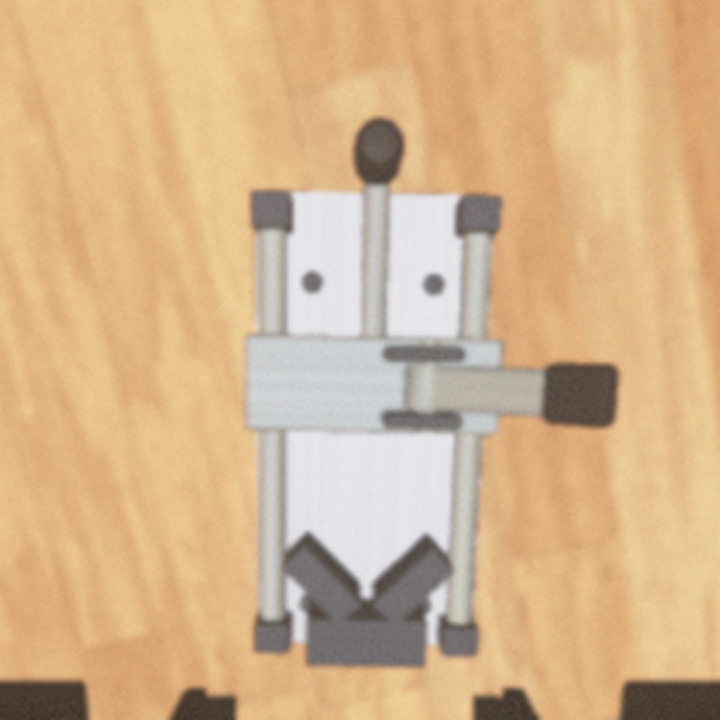

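```bash
python3 - <<'E'
from h import *
import pickle
c=pickle.load(open("wrist3.pkl","rb"))
f=lambda u,v,z: onplane(c,200+u/3,v/3,z)
print("cam",-c["R"].T@c["t"])
cor=[f(247,337,.046),f(500,341,.046),f(497,432,.046),f(247,429,.046)]
for p in cor: print(p.round(4))
print([np.linalg.norm(cor[i]-cor[(i+1)%4]).round(4) for i in range(4)])
P=cloud(c)
m=np.zeros((400,640),bool); m[175:225,290:355]=1
Z=P[...,2]
print(np.histogram(Z[m],bins=np.arange(-.005,.06,.004)))
# plate mask
for nm,(u,v) in {"knob":(379,150),"block":(320,385),"vee":(365,640),"plate":(360,500),"pad":(580,395),"capTL":(272,210),"capBR":(459,638)}.items():
    print(nm,P[int(round(v/3)),int(round(200+u/3))].round(4))
d=cor[1]+cor[2]-cor[0]-cor[3]; print("yaw x", np.degrees(np.arctan2(d[1],d[0])))
for a in [(360,192),(360,646)]: print("plate end",f(*a,.010))
big=cv2.resize(c["img"][165:225,285:360],None,fx=10,fy=10,interpolation=cv2.INTER_CUBIC); cv2.imwrite("pics/w3b.png",big)
E
```

```text
cam [0.51465753 0.11680402 0.38424419]
[0.4825 0.1298 0.046 ]
[0.5641 0.1094 0.046 ]
[0.5574 0.0803 0.046 ]
[0.4748 0.1006 0.046 ]
[np.float64(0.0841), np.float64(0.0299), np.float64(0.085), np.float64(0.0302)]
(array([ 87, 212,   0, 736,  82,  38,  80, 355, 147, 138,  75, 413, 871,
         0,   0,   0]), array([-0.005, -0.001,  0.003,  0.007,  0.011,  0.015,  0.019,  0.023,
        0.027,  0.031,  0.035,  0.039,  0.043,  0.047,  0.051,  0.055,
        0.059]))
knob [0.536 0.172 0.068]
block [0.5028 0.1094 0.0454]
vee [0.4974 0.0183 0.0435]
plate [0.5058 0.0625 0.0085]
pad [0.5745 0.091  0.1028]
capTL [0.5    0.1683 0.0309]
capBR [0.5307 0.007  0.0318]
yaw x -13.918215501051794
plate end [0.53068883 0.17014667 0.01      ]
plate end [0.49274707 0.00630325 0.01      ]
```

View pics/w3b.png

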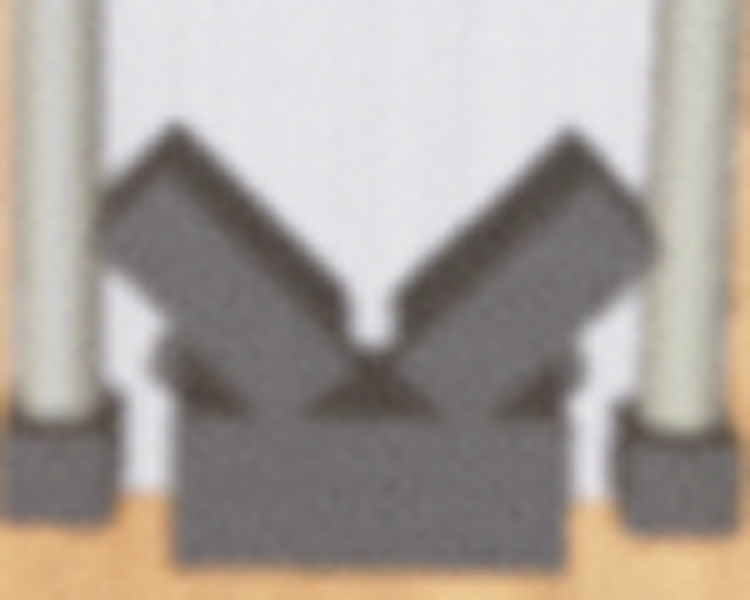

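```bash
python3 - <<'E'
from h import *
import pickle
c=pickle.load(open("wrist3.pkl","rb"))
f=lambda u,v,z: onplane(c,200+u/3,v/3,z)[:2]
g=lambda u,v,z: onplane(c,285+u/10-.45,165+v/10-.45,z)[:2]
L=[f(270,245,.027),f(273,610,.027)];R=[f(477,245,.027),f(460,610,.027)]
for a in (L,R): d=a[0]-a[1]; print("bar",a[0].round(4),a[1].round(4),np.degrees(np.arctan2(d[1],d[0])).round(2))
print("mid bars",((L[0]+R[0])/2).round(4),((L[1]+R[1])/2).round(4),np.linalg.norm(L[0]-R[0]),np.linalg.norm(L[1]-R[1]))
def inter(a,b,p,q):
    s=np.linalg.solve(np.stack([b-a,-(q-p)],1),p-a); return a+s[0]*(b-a)
for nm,z,pl,pr in [("top",.044,[(170,185),(345,365)],[(595,185),(400,365)]),("foot",.010,[(180,125),(345,292)],[(570,130),(395,300)])]:
    a,b=[g(*x,z) for x in pl];p,q=[g(*x,z) for x in pr]
    ap=inter(a,b,p,q); da=(a-b)/np.linalg.norm(a-b);dp=(p-q)/np.linalg.norm(p-q)
    bis=da+dp;bis/=np.linalg.norm(bis)
    print(nm,"apex",ap.round(4),"angle",np.degrees(np.arccos(da@dp)).round(1),"bis",np.degrees(np.arctan2(bis[1],bis[0])).round(1),"seat",(ap+24.04e-3*np.array([np.cos(np.radians(76.4)),np.sin(np.radians(76.4))])).round(4))
ex=np.array([np.cos(np.radians(-13.6)),np.sin(np.radians(-13.6))]);ey=np.array([-ex[1],ex[0]])
P=cloud(c)
# vee top mask coords
m=np.zeros((400,640),bool); m[175:225,290:355]=1
S=P[m&(P[...,2]>.041)&(P[...,2]<.048)][:,:2]; x=S@ex;y=S@ey; print("vee top x range",x.min(),x.max(),(x.min()+x.max())/2,"y",y.min(),y.max())
m=np.zeros((400,640),bool); m[100:150,275:375]=1
S=P[m&(P[...,2]>.043)&(P[...,2]<.049)][:,:2]; x=S@ex;y=S@ey; print("block x",x.min(),x.max(),"y",np.percentile(y,[0,2,98,100]))
kn=P[40:62,310:340].reshape(-1,3);k=kn[kn[:,2]>.066];print("knob top",k.mean(0),len(k), "in fx",k.mean(0)[:2]@ex,k.mean(0)[:2]@ey)
E
```

```text
bar [0.4961 0.1582] [0.4651 0.0325] 76.16
bar [0.5653 0.1421] [0.5335 0.0165] 75.82
mid bars [0.5307 0.1501] [0.4993 0.0245] 0.07104715773094662 0.07026878111729407
top apex [0.4994 0.0286] angle 89.6 bis 75.4 seat [0.5051 0.052 ]
foot apex [0.5001 0.0281] angle 88.9 bis 76.3 seat [0.5057 0.0515]
vee top x range 0.4490536128824694 0.5088833264017116 0.4789684696420905 y 0.12392390387957111 0.16865688741589777
block x 0.4362925033321129 0.5224818527343361 y [0.20858307 0.20939623 0.24011599 0.24100604]
knob top [0.53629556 0.17344625 0.070962  ] 198 in fx 0.48047384985767777 0.2946886574653975
```

The fixture measurements check out: bars 71 mm apart, vee angle 89.6°, plate length 168 mm. That puts fixture +y at yaw 76° and the seat at about (0.5055, 0.0518). The stop face stands about 40 mm from the seat. Next is the pick.

```bash
python3 - <<'E'
from h import *
to([.5148,-.1452,.13],39)
E
```

```text
t 3.15 pos [0.4994 0.0501 0.2415] yaw 76.73 shift [-0.1865  0.0595  0.1117]
 w 0.0387 F [-0.2 -0.6 -0.2]
 rotvec [ 1.700e-01 -3.000e-02  3.773e+01]
```

Emit:
step_arm(targets=[{"dx":-0.046,"dy":0.015,"dz":0.02,"rx":0,"ry":0,"rz":10},{"dx":-0.093,"dy":0.03,"dz":0.045,"rx":0,"ry":0,"rz":20},{"dx":-0.14,"dy":0.045,"dz":0.07,"rx":0,"ry":0,"rz":29},{"dx":-0.1865,"dy":0.0595,"dz":0.09,"rx":0.1,"ry":0,"rz":37.7},{"dx":-0.1865,"dy":0.0595,"dz":0.1,"rx":0.1,"ry":0,"rz":37.7}], gripper=0.4)

```text
time: 3.78
position: [0.5151, -0.1507, 0.141]
tool_rot: [0.944, 0.33, 0.001, 0.001]
ft_force: [0.3, -0.0, -0.5]
grip_width: 0.0348
```

```bash
python3 - <<'E'
from h import *
c=viewer.camera("scene"); save(c,"s4.png",(320,120,440,240),5)
c=viewer.camera("wrist"); save(c,"w4.png")
to([.5148,-.1452,.068],39)
E
```

```text
t 3.88 pos [ 0.5134 -0.1463  0.1407] yaw 38.83 shift [0.0019 0.0002 0.0727]
 w 0.0348 F [-0.7  0.6 -0.2]
 rotvec [-0.11  0.02 -0.17]
```

View pics/w4.png

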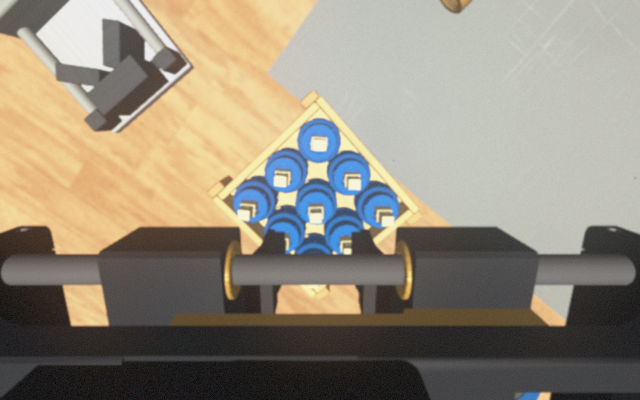

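View pics/s4.png

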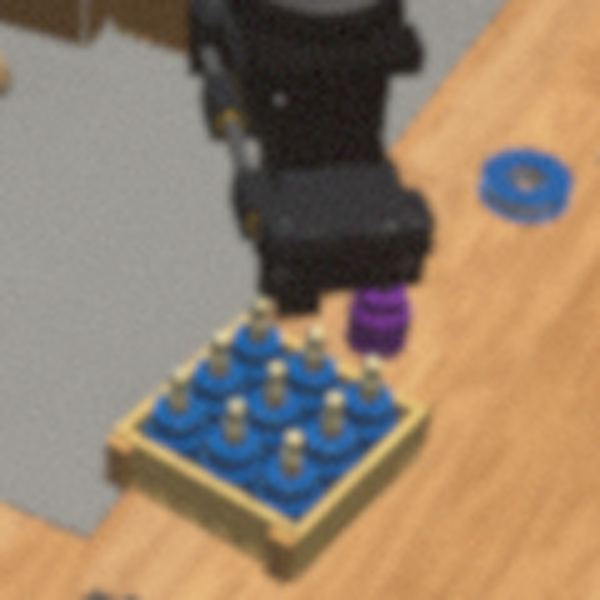

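The wrist view shows the middle stem at (316,210), centred between the fingers at x of about 319. The scene view shows the purple look-alike and the tape roll well clear. One re-measure of the stem before descending.

```bash
python3 - <<'E'
from h import *
c=viewer.camera("wrist"); P=cloud(c); z=P[...,2]
roi=np.zeros(z.shape,bool); roi[190:225,300:335]=1
m=(roi&(z>0.064)&(z<0.080)); v,u=np.nonzero(m)
p=onplane(c,u.mean(),v.mean(),.07); print(len(u),u.mean(),v.mean(),p)
save(c,"w4b.png",(285,180,350,245),8)
to([p[0],p[1],.068],39)
E
```

```text
141 317.49645390070924 217.56028368794327 [ 0.51517675 -0.14520733  0.07      ]
t 3.92 pos [ 0.5137 -0.1454  0.1414] yaw 38.93 shift [0.0012 0.0008 0.0734]
 w 0.0346 F [0.2 0.1 0.3]
 rotvec [-0.06 -0.01 -0.07]
```

View pics/w4b.png

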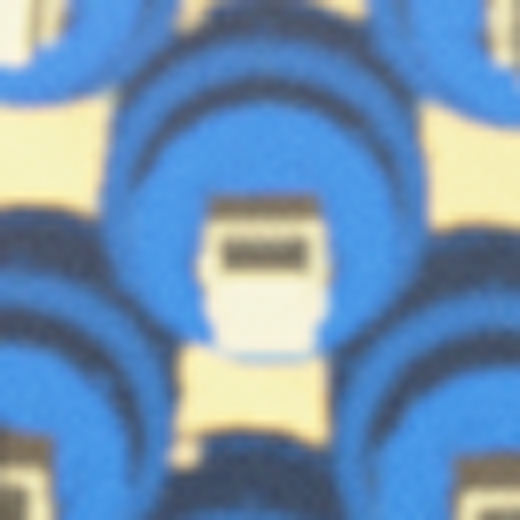

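Emit:
step_arm(targets=[{"dx":0.0012,"dy":0.0005,"dz":0.02,"rx":0,"ry":0,"rz":0},{"dx":0.0012,"dy":0.0005,"dz":0.04,"rx":0,"ry":0,"rz":0},{"dx":0.0012,"dy":0.0005,"dz":0.06,"rx":0,"ry":0,"rz":0},{"dx":0.0012,"dy":0.0005,"dz":0.073,"rx":0,"ry":0,"rz":0},{"dx":0.0012,"dy":0.0005,"dz":0.073,"rx":0,"ry":0,"rz":0}])

```text
time: 4.55
position: [0.5146, -0.1441, 0.0682]
tool_rot: [0.943, 0.334, -0.001, -0.001]
ft_force: [0.0, -0.6, -0.0]
grip_width: 0.0346
```

Emit:
step_arm(targets=[{"dx":0,"dy":0,"dz":0,"rx":0,"ry":0,"rz":0},{"dx":0,"dy":0,"dz":0,"rx":0,"ry":0,"rz":0},{"dx":0,"dy":0,"dz":0,"rx":0,"ry":0,"rz":0},{"dx":0,"dy":0,"dz":0,"rx":0,"ry":0,"rz":0},{"dx":0,"dy":0,"dz":0,"rx":0,"ry":0,"rz":0}], gripper=0, force=25)

```text
time: 5.18
position: [0.5149, -0.1443, 0.0686]
tool_rot: [0.943, 0.334, -0.0, -0.001]
ft_force: [0.6, -0.5, 4.6]
grip_width: 0.0117
```

Emit:
step_arm(targets=[{"dx":0,"dy":0,"dz":-0.005,"rx":0,"ry":0,"rz":0},{"dx":0,"dy":0,"dz":-0.012,"rx":0,"ry":0,"rz":0},{"dx":0,"dy":0,"dz":-0.02,"rx":0,"ry":0,"rz":0},{"dx":0,"dy":0,"dz":-0.03,"rx":0,"ry":0,"rz":0},{"dx":0,"dy":0,"dz":-0.04,"rx":0,"ry":0,"rz":0}])

```text
time: 5.8
position: [0.515, -0.1444, 0.1094]
tool_rot: [0.943, 0.334, -0.0, -0.001]
ft_force: [0.7, -0.0, 0.0]
grip_width: 0.0114
```

```bash
python3 - <<'E'
from h import *
c=viewer.camera("scene"); save(c,"s5.png",(320,120,440,240),5)
to([.5148,-.1452,.2],39)
E
```

```text
t 5.85 pos [ 0.5157 -0.1447  0.1106] yaw 39.0 shift [-0.0009 -0.0001 -0.0895]
 w 0.0118 F [ 0.9 -0.2 -0.6]
 rotvec [ 0.06 -0.07 -0.  ]
```

View pics/s5.png

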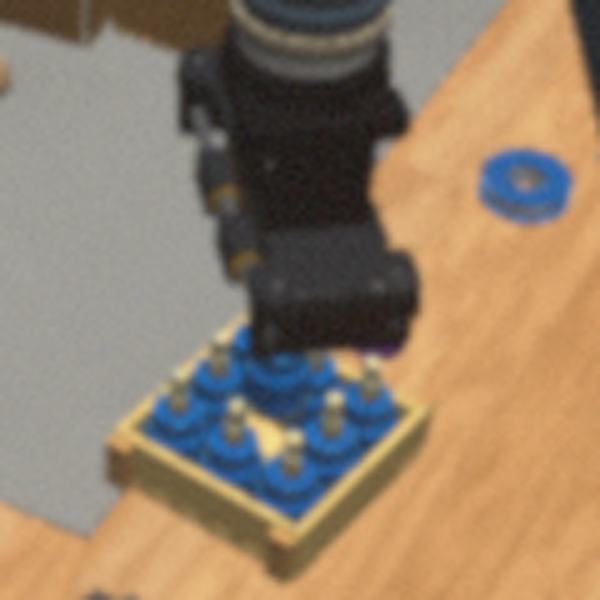

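The middle cartridge is coming up between the fingers at crop (280,375), and its neighbours stayed down. Lifting on.

Emit:
step_arm(targets=[{"dx":0,"dy":0,"dz":-0.02,"rx":0,"ry":0,"rz":0},{"dx":0,"dy":0,"dz":-0.045,"rx":0,"ry":0,"rz":0},{"dx":0,"dy":0,"dz":-0.07,"rx":0,"ry":0,"rz":0},{"dx":0,"dy":0,"dz":-0.09,"rx":0,"ry":0,"rz":0},{"dx":0,"dy":0,"dz":-0.09,"rx":0,"ry":0,"rz":0}])

```text
time: 6.48
position: [0.5165, -0.1451, 0.2022]
tool_rot: [0.943, 0.334, 0.002, 0.002]
ft_force: [-0.9, -0.1, 0.1]
grip_width: 0.0117
```

```bash
python3 - <<'E'
from h import *
c=viewer.camera("wrist"); save(c,"w6.png")
ey=np.array([np.cos(np.radians(76)),np.sin(np.radians(76))])
s=np.array([.5055,.0518]); a=s+.003*ey
print(a)
to([a[0],a[1],.2],76)
E
```

```text
[0.50622577 0.05471089]
t 6.53 pos [ 0.5157 -0.1447  0.201 ] yaw 39.0 shift [ 0.1181 -0.161   0.0008]
 w 0.0116 F [-0.  -0.5 -1.2]
 rotvec [  0.17  -0.05 -37.  ]
```

View pics/w6.png

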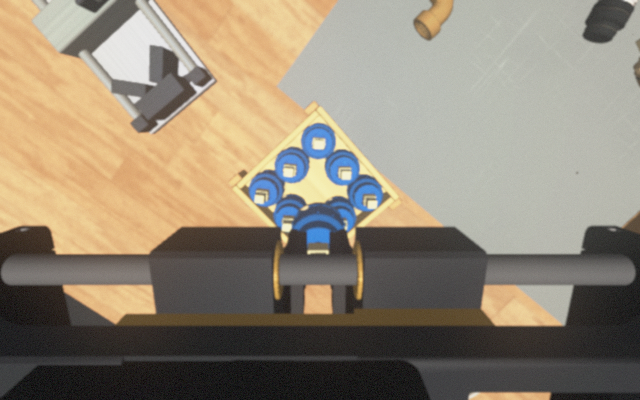

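Emit:
step_arm(targets=[{"dx":0.027,"dy":-0.037,"dz":0,"rx":0,"ry":0,"rz":-9},{"dx":0.055,"dy":-0.075,"dz":0,"rx":0,"ry":0,"rz":-18},{"dx":0.085,"dy":-0.115,"dz":0,"rx":0,"ry":0,"rz":-28},{"dx":0.118,"dy":-0.161,"dz":0,"rx":0.1,"ry":0,"rz":-37},{"dx":0.118,"dy":-0.161,"dz":0,"rx":0.1,"ry":0,"rz":-37}])

```text
time: 7.15
position: [0.5041, 0.0582, 0.1995]
tool_rot: [0.786, 0.618, -0.001, -0.001]
ft_force: [0.5, -0.3, 0.4]
grip_width: 0.0117
```

```bash
python3 - <<'E'
from h import *
c=viewer.camera("wrist");c=viewer.camera("scene"); save(c,"s7.png",(270,160,430,310),5)
to([.5062,.0547,.085],76)
c=viewer.camera("wrist");save(c,"w7.png")
E
```

```text
t 7.25 pos [0.5055 0.0551 0.1999] yaw 76.06 shift [-0.0002  0.0008  0.1149]
 w 0.0114 F [ 1.1 -0.3  0.5]
 rotvec [-0.01  0.01  0.06]
```

View pics/s7.png

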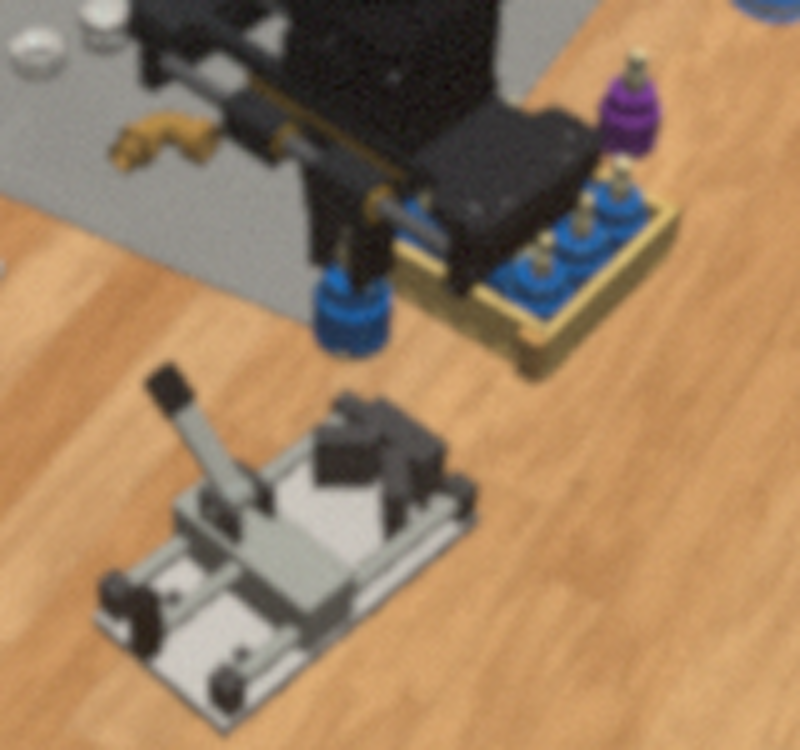

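View pics/w7.png

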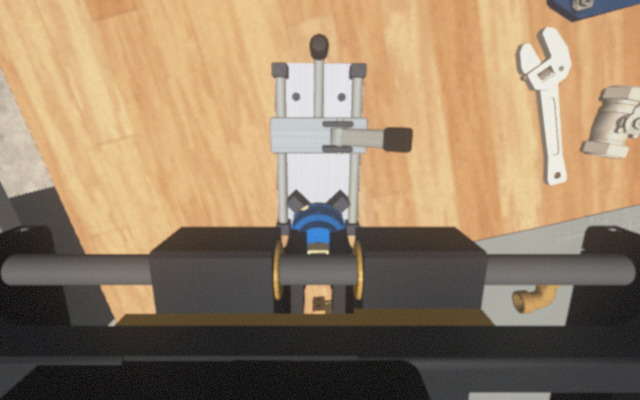

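The cartridge hangs upright at wrist (318,222), centred between the bars and above the vee. Descending.

Emit:
step_arm(targets=[{"dx":0,"dy":0.0008,"dz":0.03,"rx":0,"ry":0,"rz":0},{"dx":0,"dy":0.0008,"dz":0.06,"rx":0,"ry":0,"rz":0},{"dx":0,"dy":0.0008,"dz":0.08,"rx":0,"ry":0,"rz":0},{"dx":0,"dy":0.0008,"dz":0.08,"rx":0,"ry":0,"rz":0},{"dx":0,"dy":0.0008,"dz":0.08,"rx":0,"ry":0,"rz":0}])

```text
time: 7.92
position: [0.5074, 0.053, 0.1205]
tool_rot: [0.789, 0.615, 0.0, 0.0]
ft_force: [0.1, 0.0, -0.1]
grip_width: 0.0117
```

```bash
python3 - <<'E'
from h import *
to([.5062,.0547,.075],76)
c=viewer.camera("wrist");save(c,"w8.png",(240,100,400,260),5)
c=viewer.camera("scene"); save(c,"s8.png",(270,160,430,310),5)
E
```

```text
t 7.92 pos [0.5074 0.053  0.1205] yaw 75.86 shift [ 0.0014 -0.0016  0.0455]
 w 0.0117 F [ 0.1  0.  -0.1]
 rotvec [ 0.07  0.   -0.14]
```

View pics/w8.png

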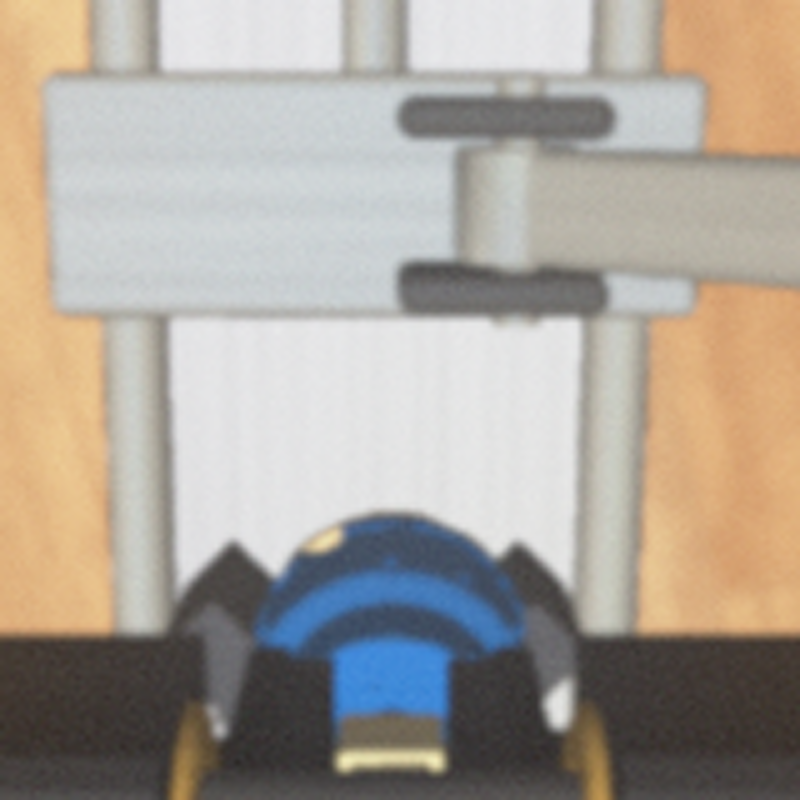

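View pics/s8.png

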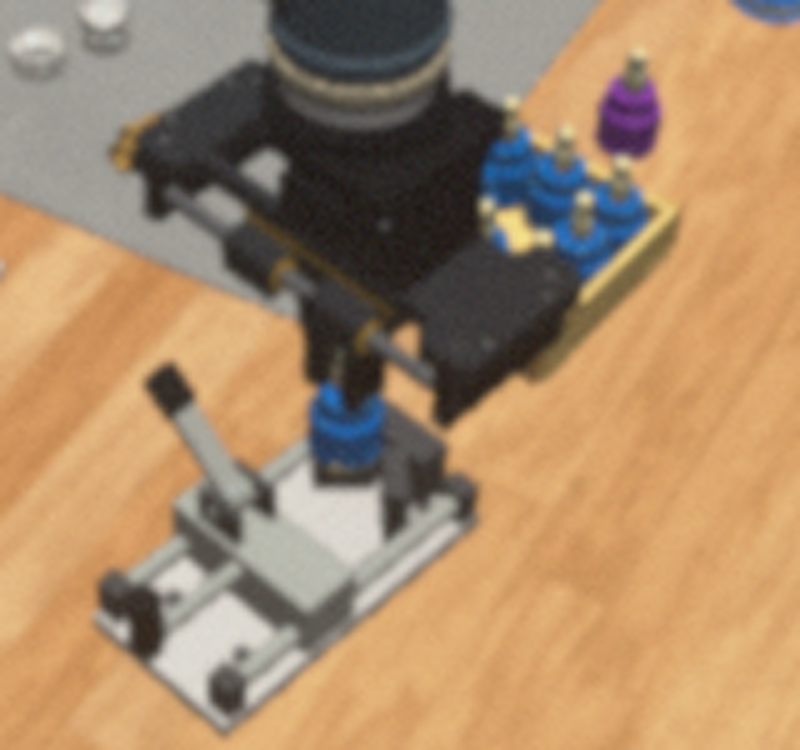

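```bash
cat >> h.py <<'E'
def pose(n=6):
    ps=[]
    for _ in range(n):
        ps.append(telemetry.get_obs()['position'])
    return np.array(ps)
E
python3 - <<'E'
from h import *
P=pose(4);print(P.round(4))
c=viewer.camera("wrist");save(c,"w9.png",(240,100,400,260),5)
print(telemetry.get_obs()['position'],-c["R"].T@c["t"])
f=lambda u,v,z: onplane(c,240+u/5-.4,100+v/5-.4,z)[:2]
ex=np.array([np.cos(np.radians(-14)),np.sin(np.radians(-14))]);ey=np.array([-ex[1],ex[0]])
D=cloud(c)
for v in (350,450,600):
    l=c["img"][100+v//5,240:400].astype(int).sum(1); print(v,[int(x) for x in l[15:40]],[int(x) for x in l[110:135]])
m=np.zeros((400,640),bool);m[195:235,285:350]=1
hsv=cv2.cvtColor(c["img"],cv2.COLOR_BGR2HSV)
b=m&(hsv[...,0]>100)&(hsv[...,0]<125)&(hsv[...,1]>120)
Q=D[b]; print("blue x",np.percentile(Q@np.r_[ex,0],[1,50,99]),"y",np.percentile(Q@np.r_[ey,0],[1,99]),"z",np.percentile(Q[:,2],[1,99]))
print("seat fx",np.array([.5055,.0518])@ex,np.array([.5055,.0518])@ey)
to([.5062,.0547,.085],76)
E
```

```text
[[0.5075 0.0534 0.121 ]
 [0.5075 0.0534 0.121 ]
 [0.5075 0.0534 0.121 ]
 [0.5075 0.0534 0.121 ]]
[0.50749126 0.05359722 0.12104304] [0.52442046 0.11862211 0.26360883]
350 [565, 569, 566, 564, 563, 543, 530, 556, 581, 600, 602, 611, 589, 571, 543, 502, 448, 415, 491, 619, 680, 687, 681, 682, 686] [681, 679, 687, 691, 679, 615, 506, 481, 515, 559, 583, 589, 596, 603, 583, 568, 538, 485, 455, 454, 499, 514, 515, 520, 522]
450 [555, 562, 563, 547, 556, 548, 525, 530, 564, 593, 589, 618, 607, 579, 560, 515, 469, 432, 438, 556, 654, 677, 675, 674, 675] [676, 683, 683, 683, 658, 558, 474, 506, 534, 567, 591, 593, 602, 591, 565, 540, 490, 445, 441, 488, 520, 527, 521, 522, 532]
600 [542, 553, 552, 559, 554, 549, 555, 526, 530, 551, 588, 594, 601, 596, 575, 534, 501, 457, 411, 372, 361, 306, 234, 212, 217] [202, 214, 257, 346, 402, 452, 508, 541, 572, 594, 594, 598, 582, 556, 513, 457, 438, 468, 532, 553, 573, 573, 563, 556, 549]
blue x [0.46629428 0.48010362 0.49446978] y [0.18076926 0.18930815] z [0.08174429 0.10337642]
seat fx 0.47795293544045336 0.17255283684672865
t 8.07 pos [0.5075 0.0536 0.121 ] yaw 75.93 shift [ 0.0008 -0.0016  0.036 ]
 w 0.0113 F [-0.4 -0.5 -0.6]
 rotvec [ 0.14 -0.01 -0.07]
```

View pics/w9.png

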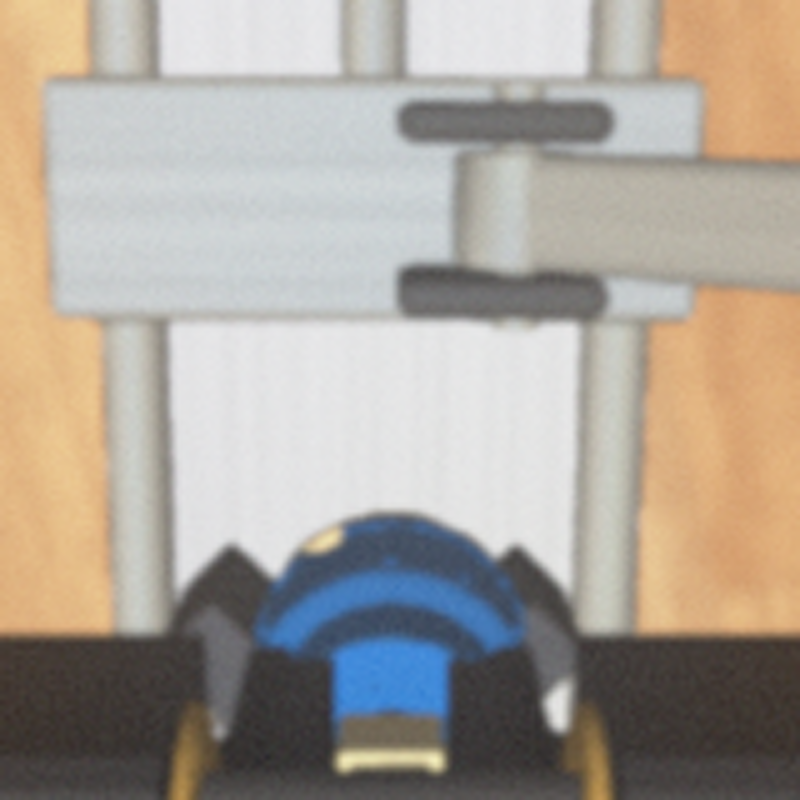

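```bash
python3 - <<'E'
from h import *
ex=np.array([np.cos(np.radians(-14)),np.sin(np.radians(-14))]);ey=np.array([-ex[1],ex[0]])
c=viewer.camera("wrist");D=cloud(c);o=telemetry.get_obs()['position'];print("tcp fx",o[:2]@ex,o[:2]@ey,"cam",(-c["R"].T@c["t"])[:2]@ex)
def edges(v,u0,u1,bright):
    pass
# plate white interval between bars: strong white->dark edges
g=c["img"].sum(2).astype(float)
for v in range(166,206,6):
    row=g[v]; w=np.nonzero(row[260:380]>620)[0]+260
    l,r=w.min(),w.max()
    # subpixel at 550
    sl=l-1+(550-row[l-1])/(row[l]-row[l-1]); sr=r+(row[r]-550)/(row[r]-row[r+1])
    a=onplane(c,sl,v,.022)[:2];b=onplane(c,sr,v,.022)[:2]
    print(v,round(sl,2),round(sr,2),"fx mid",((a+b)/2@ex).round(4),"gap",np.linalg.norm(a-b).round(4))
hsv=cv2.cvtColor(c["img"],cv2.COLOR_BGR2HSV)
b=(hsv[...,0]>100)&(hsv[...,0]<125)&(hsv[...,1]>120)
for v in range(212,230,3):
    w=np.nonzero(b[v,280:360])[0]+280; 
    print(v,w.min(),w.max(),(w.min()+w.max())/2)
E
```

```text
tcp fx 0.4792501597018067 0.1749134059385621 cam 0.47999168219499666
166 273.49 355.96 fx mid 0.4783 gap 0.0611
172 273.05 356.05 fx mid 0.4782 gap 0.0618
178 273.85 355.46 fx mid 0.4783 gap 0.061
184 274.06 355.2 fx mid 0.4782 gap 0.0609
190 274.31 355.05 fx mid 0.4783 gap 0.0609
196 274.48 354.93 fx mid 0.4783 gap 0.061
202 273.97 355.14 fx mid 0.4781 gap 0.0618
212 317 318 317.5
215 308 328 318.0
218 301 334 317.5
221 298 338 318.0
224 295 340 317.5
227 292 343 317.5
```

The bar gap reads exactly 61 mm. Bar centreline is 0.4782 along fixture x and the hand is at 0.4795, so I'll shift 1.5 mm and go down.

Emit:
step_arm(targets=[{"dx":0.0008,"dy":-0.0015,"dz":0,"rx":0,"ry":0,"rz":0},{"dx":0.0008,"dy":-0.0015,"dz":0.012,"rx":0,"ry":0,"rz":0},{"dx":0.0008,"dy":-0.0015,"dz":0.024,"rx":0,"ry":0,"rz":0},{"dx":0.0008,"dy":-0.0015,"dz":0.036,"rx":0,"ry":0,"rz":0},{"dx":0.0008,"dy":-0.0015,"dz":0.036,"rx":0,"ry":0,"rz":0}])

```text
time: 8.75
position: [0.5055, 0.0552, 0.0835]
tool_rot: [0.788, 0.615, -0.0, -0.0]
ft_force: [0.7, 1.4, -2.2]
grip_width: 0.0115
```

```bash
python3 - <<'E'
from h import *
c=viewer.camera("wrist");save(c,"w10.png",(240,100,400,260),5)
c=viewer.camera("scene"); save(c,"s10.png",(270,160,430,310),5)
to([.5055,.0518,.073],76)
E
```

```text
t 8.85 pos [0.5055 0.0551 0.0842] yaw 75.94 shift [-0.0033  0.0008  0.0112]
 w 0.0117 F [-0.5  2.5 -2.3]
 rotvec [ 0.   -0.01 -0.06]
```

View pics/w10.png

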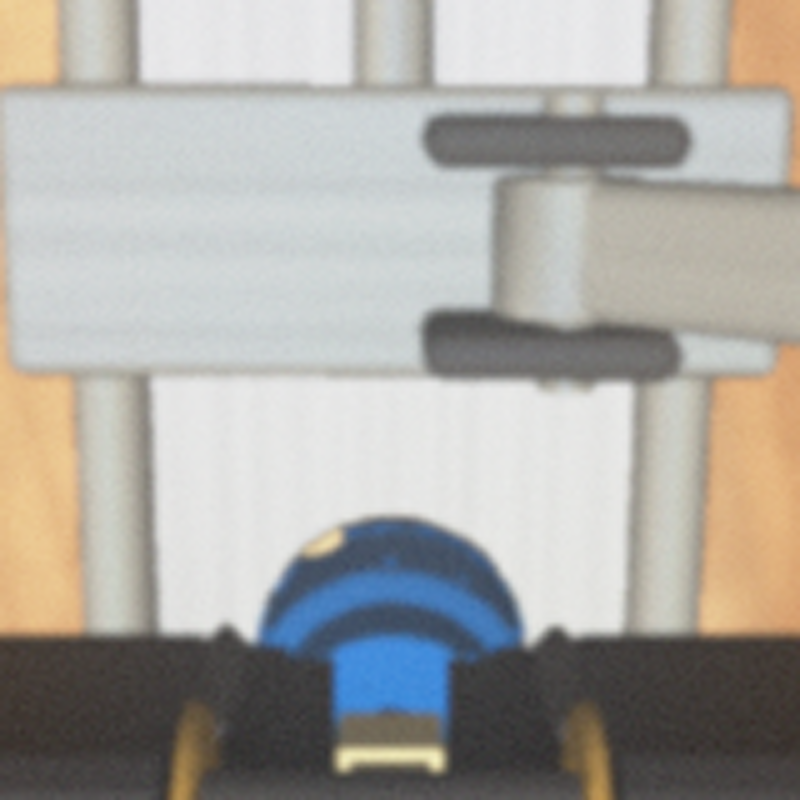

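View pics/s10.png

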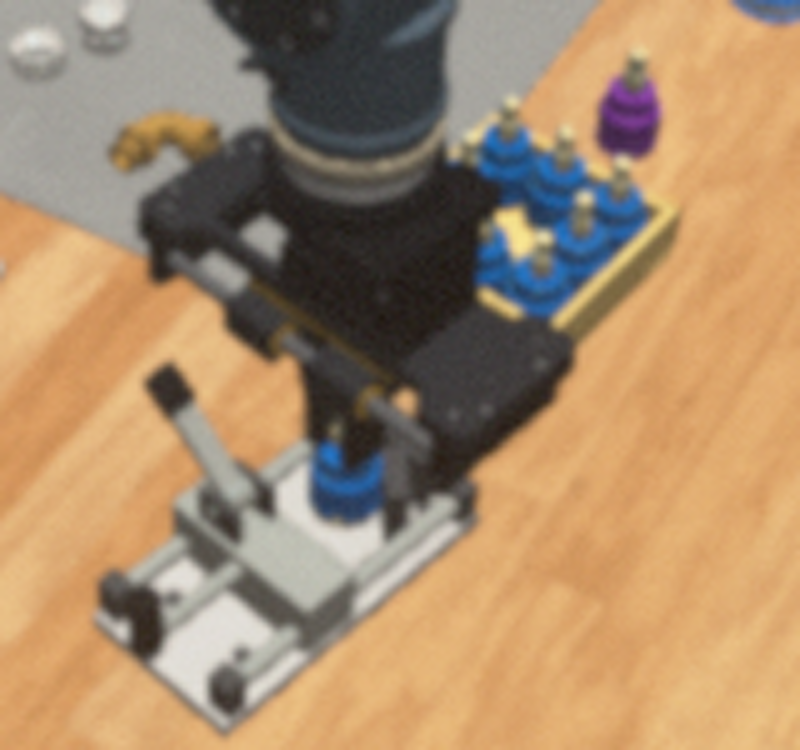

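Centred: the body is at crop x 391 and the bar mid at 393. Contact is light at about 2.5 N, so I'll lower the rest slowly.

Emit:
step_arm(targets=[{"dx":0.001,"dy":0,"dz":0.003,"rx":0,"ry":0,"rz":0},{"dx":0.001,"dy":0,"dz":0.006,"rx":0,"ry":0,"rz":0},{"dx":0.001,"dy":0,"dz":0.009,"rx":0,"ry":0,"rz":0},{"dx":0.001,"dy":0,"dz":0.0105,"rx":0,"ry":0,"rz":0},{"dx":0.001,"dy":0,"dz":0.0105,"rx":0,"ry":0,"rz":0}])

```text
time: 9.48
position: [0.5059, 0.056, 0.0737]
tool_rot: [0.788, 0.615, 0.0, 0.0]
ft_force: [-0.7, 0.2, -0.4]
grip_width: 0.0116
```

```bash
python3 - <<'E'
from h import *
c=viewer.camera("wrist");save(c,"w11.png",(240,100,400,260),5)
to([.5055,.0518,.073],76)
E
```

```text
t 9.53 pos [0.5059 0.056  0.0737] yaw 75.94 shift [-0.0042  0.0006  0.0007]
 w 0.0112 F [ 0.6 -0.2 -0.4]
 rotvec [ 0.02 -0.   -0.06]
```

View pics/w11.png

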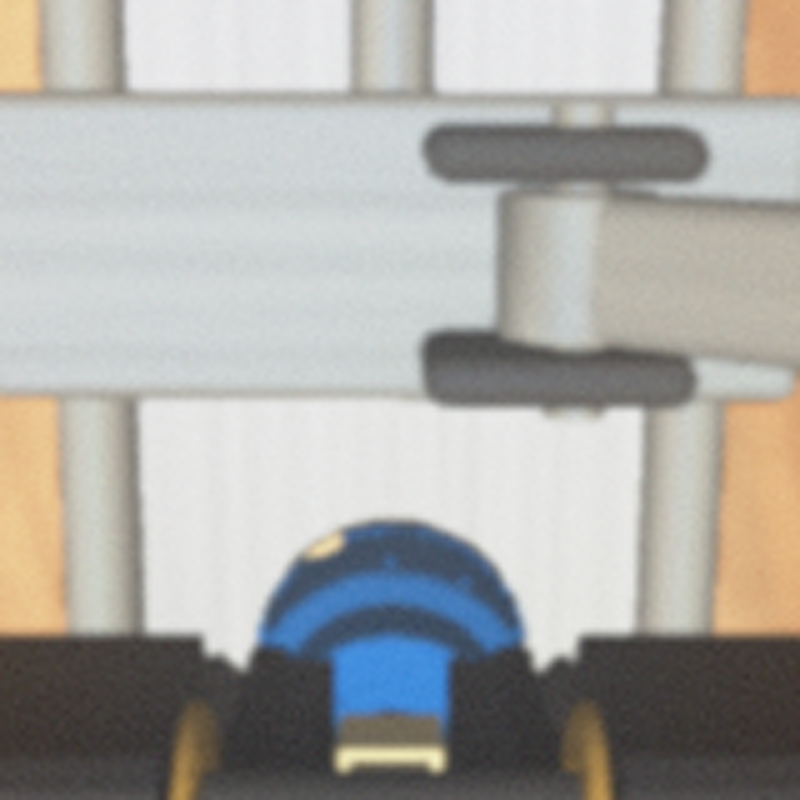

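Emit:
step_arm(targets=[{"dx":-0.001,"dy":0,"dz":0,"rx":0,"ry":0,"rz":0},{"dx":-0.002,"dy":0,"dz":0,"rx":0,"ry":0,"rz":0},{"dx":-0.0025,"dy":0.0003,"dz":0.0005,"rx":0,"ry":0,"rz":0},{"dx":-0.003,"dy":0.0003,"dz":0.0005,"rx":0,"ry":0,"rz":0},{"dx":-0.003,"dy":0.0003,"dz":0.0005,"rx":0,"ry":0,"rz":0}])

```text
time: 10.15
position: [0.5055, 0.0541, 0.0736]
tool_rot: [0.789, 0.615, 0.001, -0.0]
ft_force: [1.1, 7.4, 2.2]
grip_width: 0.0115
```

```bash
python3 - <<'E'
from h import *
to([.5055,.0518,.073],76)
E
```

```text
t 10.15 pos [0.5055 0.0541 0.0736] yaw 75.87 shift [-0.0023  0.0006  0.0006]
 w 0.0115 F [1.1 7.4 2.2]
 rotvec [ 0.02 -0.11 -0.13]
```

It meets the vee with 7.4 N along +y, and the foot is just touching. I'll ease off a little and release.

Emit:
step_arm(targets=[{"dx":0.0005,"dy":0,"dz":0.0003,"rx":0,"ry":0,"rz":0},{"dx":0.0005,"dy":0,"dz":0.0003,"rx":0,"ry":0,"rz":0},{"dx":0.0005,"dy":0,"dz":0.0003,"rx":0,"ry":0,"rz":0},{"dx":0.0005,"dy":0,"dz":0.0003,"rx":0,"ry":0,"rz":0},{"dx":0.0005,"dy":0,"dz":0.0003,"rx":0,"ry":0,"rz":0}], gripper=0.4)

```text
time: 10.78
position: [0.5056, 0.0545, 0.0733]
tool_rot: [0.789, 0.615, 0.001, -0.0]
ft_force: [0.3, 0.3, 0.4]
grip_width: 0.0346
```

Emit:
step_arm(targets=[{"dx":0,"dy":0,"dz":-0.01,"rx":0,"ry":0,"rz":0},{"dx":0,"dy":0,"dz":-0.025,"rx":0,"ry":0,"rz":0},{"dx":0,"dy":0,"dz":-0.045,"rx":0,"ry":0,"rz":0},{"dx":0,"dy":0,"dz":-0.08,"rx":0,"ry":0,"rz":0},{"dx":0,"dy":0,"dz":-0.115,"rx":0,"ry":0,"rz":0}])

```text
time: 11.4
position: [0.5054, 0.0543, 0.1903]
tool_rot: [0.789, 0.615, 0.001, -0.0]
ft_force: [0.5, -0.6, -0.2]
grip_width: 0.0348
```

```bash
python3 - <<'E'
from h import *
import pickle
c=viewer.camera("wrist");c=viewer.camera("wrist");save(c,"w12.png");save(c,"w12b.png",(240,20,400,240),4);pickle.dump(c,open("w12.pkl","wb"))
c=viewer.camera("scene"); save(c,"s12.png",(270,160,430,310),5)
to([.5055,.0518,.073],76)
E
```

```text
t 11.55 pos [0.507  0.0542 0.1911] yaw 75.87 shift [-0.003  -0.0016  0.118 ]
 w 0.0347 F [-0.6  0.4 -0.4]
 rotvec [ 0.37 -0.15 -0.13]
```

View pics/w12.png

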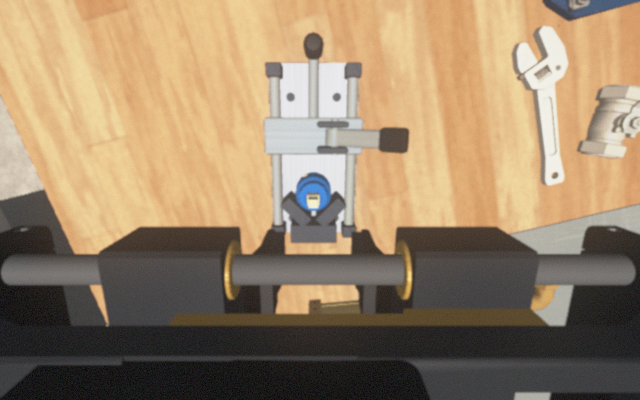

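View pics/s12.png

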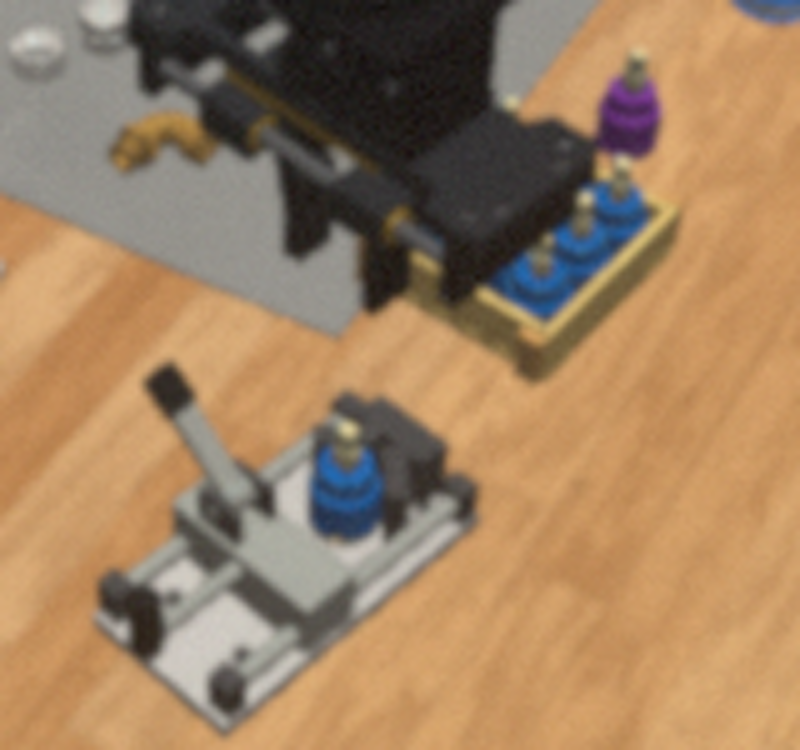

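The cartridge stands upright in the vee at wrist (313,193). Next is the knob, at wrist (314,45).

```bash
python3 - <<'E'
from h import *
c=viewer.camera("wrist");D=cloud(c)
ex=np.array([np.cos(np.radians(-14)),np.sin(np.radians(-14))]);ey=np.array([-ex[1],ex[0]])
F=lambda S:(S[:,:2]@ex,S[:,:2]@ey)
kn=D[28:62,296:332].reshape(-1,3);k=kn[(kn[:,2]>.063)&(kn[:,2]<.08)];x,y=F(k);print("knob",k.mean(0),x.mean(),y.mean(),np.ptp(x),np.ptp(y))
b=D[105:165,262:375].reshape(-1,3);b=b[(b[:,2]>.042)&(b[:,2]<.049)];x,y=F(b);print("block y",np.percentile(y,[1,99]))
hsv=cv2.cvtColor(c["img"],cv2.COLOR_BGR2HSV);m=(hsv[...,0]>100)&(hsv[...,0]<125)&(hsv[...,1]>120);m[:150]=0;m[230:]=0;m[:,:285]=0;m[:,345:]=0
s=D[m];s=s[(s[:,2]>.046)&(s[:,2]<.054)];x,y=F(s);print("shoulder",np.percentile(x,[1,99]),np.percentile(y,[1,99]),len(s))
st=D[180:215,295:330].reshape(-1,3);st=st[(st[:,2]>.069)&(st[:,2]<.08)];x,y=F(st);print("stem",x.mean(),y.mean(),st[:,2].mean(),len(st))
p=k.mean(0);to([p[0],p[1],.12],76)
E
```

```text
knob [0.53645849 0.17361154 0.06705521] 0.47852294810753093 0.29823558863795746 0.01513189831703543 0.015171723663318704
block y [0.21210873 0.24379334]
shoulder [0.46555648 0.48972528] [0.16247371 0.18649743] 394
stem 0.47774403624079914 0.17463279855271657 0.07296601938458247 98
t 11.6 pos [0.5058 0.0543 0.1896] yaw 75.87 shift [0.123  0.0005 0.0698]
 w 0.035 F [ 0.2  0.6 -0.6]
 rotvec [ 0.16 -0.12 -0.13]
```

Emit:
step_arm(targets=[{"dx":0.04,"dy":0.0005,"dz":0,"rx":0,"ry":0,"rz":0},{"dx":0.08,"dy":0.0005,"dz":0.0,"rx":0,"ry":0,"rz":0},{"dx":0.123,"dy":0.0005,"dz":0.02,"rx":0.1,"ry":-0.1,"rz":0},{"dx":0.123,"dy":0.0005,"dz":0.05,"rx":0.1,"ry":-0.1,"rz":0},{"dx":0.123,"dy":0.0005,"dz":0.07,"rx":0.1,"ry":-0.1,"rz":0}])

```text
time: 12.22
position: [0.5347, 0.1741, 0.1172]
tool_rot: [0.788, 0.615, -0.001, -0.001]
ft_force: [0.6, 0.4, -0.4]
grip_width: 0.0345
```

```bash
python3 - <<'E'
from h import *
c=viewer.camera("wrist");c=viewer.camera("wrist");save(c,"w13.png",(220,160,420,320),4)
c=viewer.camera("scene");save(c,"s13.png",(250,160,430,310),4)
to([.5365,.1736,.056],76)
E
```

```text
t 12.38 pos [0.5348 0.1734 0.1179] yaw 75.88 shift [0.0007 0.0019 0.0619]
 w 0.0349 F [ 0.  -1.1  0.1]
 rotvec [-0.21  0.09 -0.12]
```

View pics/s13.png

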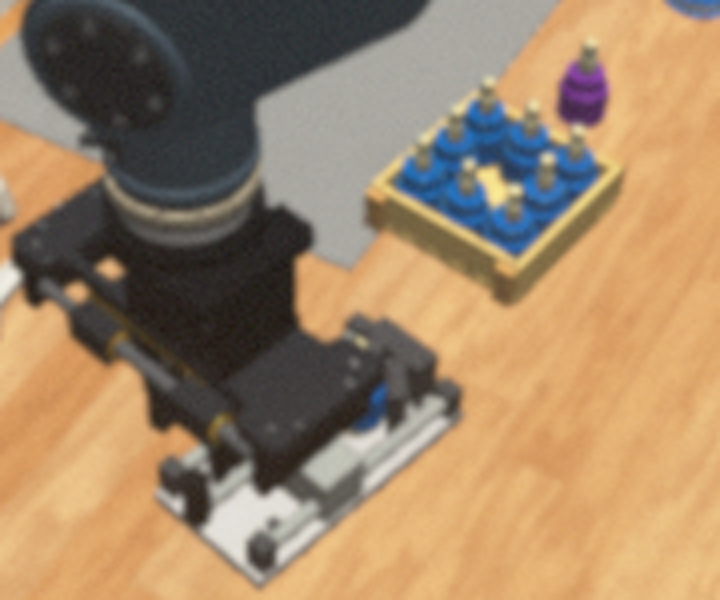

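View pics/w13.png

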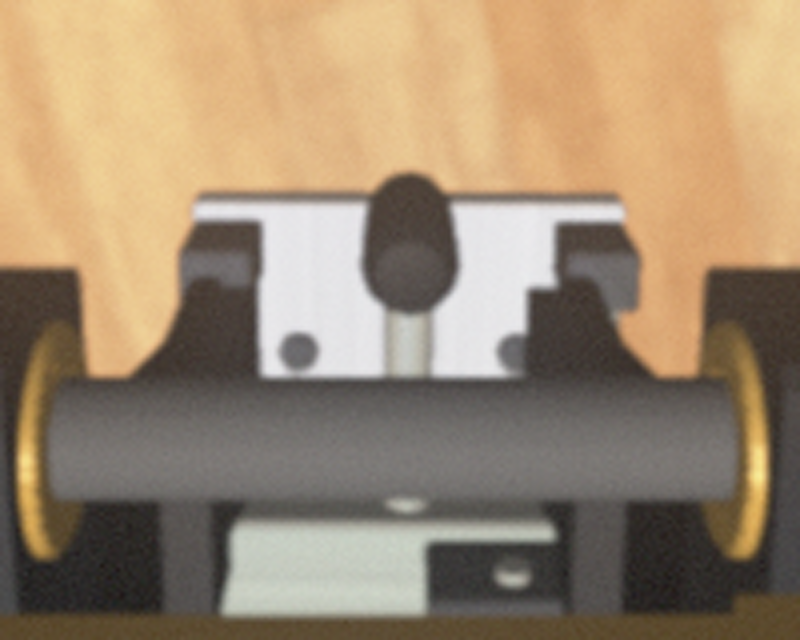

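The knob is centred within 2 mm, at crop (410,280) between the fingers. The body keeps clear of the lever. Descending and gripping.

Emit:
step_arm(targets=[{"dx":0.0005,"dy":0.0019,"dz":0.015,"rx":0,"ry":0,"rz":0},{"dx":0.0005,"dy":0.0019,"dz":0.035,"rx":0,"ry":0,"rz":0},{"dx":0.0005,"dy":0.0019,"dz":0.05,"rx":0,"ry":0,"rz":0},{"dx":0.0005,"dy":0.0019,"dz":0.06,"rx":0,"ry":0,"rz":0},{"dx":0.0005,"dy":0.0019,"dz":0.061,"rx":0,"ry":0,"rz":0}])

```text
time: 13.0
position: [0.5362, 0.1733, 0.0562]
tool_rot: [0.789, 0.615, -0.002, -0.001]
ft_force: [0.4, -0.0, -0.1]
grip_width: 0.0349
```

Emit:
step_arm(targets=[{"dx":0,"dy":0,"dz":0,"rx":0,"ry":0,"rz":0},{"dx":0,"dy":0,"dz":0,"rx":0,"ry":0,"rz":0},{"dx":0,"dy":0,"dz":0,"rx":0,"ry":0,"rz":0},{"dx":0,"dy":0,"dz":0,"rx":0,"ry":0,"rz":0},{"dx":0,"dy":0,"dz":0,"rx":0,"ry":0,"rz":0}], gripper=0, force=25)

```text
time: 13.62
position: [0.5358, 0.1735, 0.0566]
tool_rot: [0.789, 0.615, -0.002, -0.002]
ft_force: [-1.9, 2.2, 5.1]
grip_width: 0.0157
```

```bash
python3 - <<'E'
from h import *
to([.5365,.1736,.056],76)
E
```

```text
t 13.62 pos [0.5358 0.1735 0.0566] yaw 75.87 shift [0.0003 0.0006 0.0006]
 w 0.0157 F [-1.9  2.2  5.1]
 rotvec [-0.31  0.1  -0.13]
```

Gripped on the 15.7 mm knob. Pushing towards the vee: 17 mm first, then by feel.

Emit:
step_arm(targets=[{"dx":-0.004,"dy":0,"dz":0,"rx":0,"ry":0,"rz":0},{"dx":-0.008,"dy":0,"dz":0,"rx":0,"ry":0,"rz":0},{"dx":-0.012,"dy":0,"dz":0,"rx":0,"ry":0,"rz":0},{"dx":-0.015,"dy":0,"dz":0,"rx":0,"ry":0,"rz":0},{"dx":-0.017,"dy":0,"dz":0,"rx":0,"ry":0,"rz":0}])

```text
time: 14.25
position: [0.5316, 0.1567, 0.0566]
tool_rot: [0.789, 0.615, -0.002, -0.002]
ft_force: [-1.6, 4.2, 3.4]
grip_width: 0.015
```

Emit:
step_arm(targets=[{"dx":-0.0005,"dy":0,"dz":0,"rx":0,"ry":0,"rz":0},{"dx":-0.001,"dy":0,"dz":0,"rx":0,"ry":0,"rz":0},{"dx":-0.0015,"dy":0,"dz":0,"rx":0,"ry":0,"rz":0},{"dx":-0.002,"dy":0,"dz":0,"rx":0,"ry":0,"rz":0},{"dx":-0.002,"dy":0,"dz":0,"rx":0,"ry":0,"rz":0}])

```text
time: 14.88
position: [0.5311, 0.1548, 0.0566]
tool_rot: [0.789, 0.615, -0.002, -0.002]
ft_force: [-0.6, 3.7, 2.0]
grip_width: 0.015
```

```bash
python3 - <<'E'
from h import *
to([.5365,.1736,.056],76)
c=viewer.camera("scene");save(c,"s14.png",(250,160,430,310),4)
c=viewer.camera("top");save(c,"t14.png",(210,180,300,260),7)
E
```

```text
t 14.88 pos [0.5311 0.1548 0.0566] yaw 75.85 shift [0.0196 0.0007 0.0006]
 w 0.015 F [-0.6  3.7  2. ]
 rotvec [-0.32  0.11 -0.15]
```

View pics/s14.png

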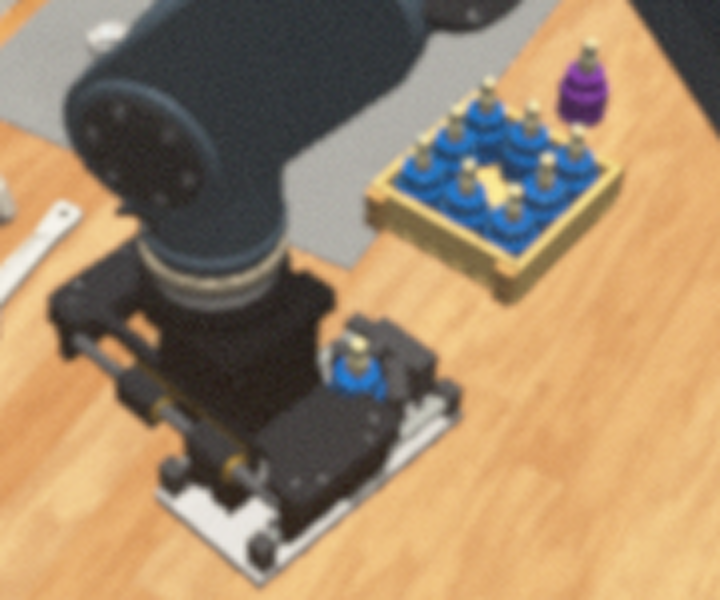

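Still only slide friction at about 4 N. Continuing in small steps.

Emit:
step_arm(targets=[{"dx":-0.0005,"dy":0,"dz":0,"rx":0,"ry":0,"rz":0},{"dx":-0.001,"dy":0,"dz":0,"rx":0,"ry":0,"rz":0},{"dx":-0.0015,"dy":0,"dz":0,"rx":0,"ry":0,"rz":0},{"dx":-0.0015,"dy":0,"dz":0,"rx":0,"ry":0,"rz":0},{"dx":-0.0015,"dy":0,"dz":0,"rx":0,"ry":0,"rz":0}])

```text
time: 15.6
position: [0.5307, 0.1532, 0.0566]
tool_rot: [0.789, 0.615, -0.003, -0.002]
ft_force: [-2.3, 2.7, 3.1]
grip_width: 0.015
```

Emit:
step_arm(targets=[{"dx":-0.0005,"dy":0,"dz":0,"rx":0,"ry":0,"rz":0},{"dx":-0.001,"dy":0,"dz":0,"rx":0,"ry":0,"rz":0},{"dx":-0.0015,"dy":0,"dz":0,"rx":0,"ry":0,"rz":0},{"dx":-0.0015,"dy":0,"dz":0,"rx":0,"ry":0,"rz":0},{"dx":-0.0015,"dy":0,"dz":0,"rx":0,"ry":0,"rz":0}])

```text
time: 16.23
position: [0.5306, 0.1528, 0.0567]
tool_rot: [0.789, 0.614, -0.002, -0.002]
ft_force: [-1.0, 6.9, 1.9]
grip_width: 0.0154
```

Emit:
step_arm(targets=[{"dx":-0.001,"dy":0,"dz":0,"rx":0,"ry":0,"rz":0},{"dx":-0.0015,"dy":0,"dz":0,"rx":0,"ry":0,"rz":0},{"dx":-0.002,"dy":0,"dz":0,"rx":0,"ry":0,"rz":0},{"dx":-0.002,"dy":0,"dz":0,"rx":0,"ry":0,"rz":0},{"dx":-0.002,"dy":0,"dz":0,"rx":0,"ry":0,"rz":0}])

```text
time: 16.85
position: [0.5306, 0.1527, 0.0567]
tool_rot: [0.789, 0.614, -0.0, -0.003]
ft_force: [-1.0, 11.1, 1.4]
grip_width: 0.0154
```

```bash
python3 - <<'E'
from h import *
to([.5365,.1736,.056],76)
E
```

```text
t 16.85 pos [0.5306 0.1527 0.0567] yaw 75.73 shift [0.0217 0.0006 0.0007]
 w 0.0154 F [-1.  11.1  1.4]
 rotvec [-0.25 -0.16 -0.26]
```

The stop has stalled at 11 N after about 21 mm of travel, as predicted. Release, rise and look.

Emit:
step_arm(targets=[{"dx":0,"dy":0,"dz":0,"rx":0,"ry":0,"rz":0},{"dx":0,"dy":0,"dz":0,"rx":0,"ry":0,"rz":0},{"dx":0,"dy":0,"dz":0,"rx":0,"ry":0,"rz":0},{"dx":0,"dy":0,"dz":0,"rx":0,"ry":0,"rz":0},{"dx":0,"dy":0,"dz":0,"rx":0,"ry":0,"rz":0}], gripper=0.4)

```text
time: 17.48
position: [0.5306, 0.1525, 0.0566]
tool_rot: [0.79, 0.614, -0.0, -0.003]
ft_force: [-0.6, 0.3, 0.4]
grip_width: 0.0347
```

Emit:
step_arm(targets=[{"dx":0,"dy":0,"dz":-0.02,"rx":0,"ry":0,"rz":0},{"dx":0,"dy":0,"dz":-0.06,"rx":0,"ry":0,"rz":0},{"dx":0,"dy":0,"dz":-0.11,"rx":0,"ry":0,"rz":0},{"dx":-0.06,"dy":0,"dz":-0.15,"rx":0,"ry":0,"rz":0},{"dx":-0.11,"dy":0,"dz":-0.17,"rx":0,"ry":0,"rz":0}], gripper=0)

```text
time: 18.1
position: [0.5047, 0.0452, 0.2279]
tool_rot: [0.789, 0.615, 0.001, -0.001]
ft_force: [-0.3, -0.9, 0.0]
grip_width: 0.0012
```

```bash
python3 - <<'E'
from h import *
import pickle
c=viewer.camera("wrist");c=viewer.camera("wrist");save(c,"w15.png");pickle.dump(c,open("w15.pkl","wb"))
D=cloud(c)
ex=np.array([np.cos(np.radians(-14)),np.sin(np.radians(-14))]);ey=np.array([-ex[1],ex[0]])
S=D[60:240,240:420].reshape(-1,3)
FX=S[:,:2]@ex;FY=S[:,:2]@ey;Z=S[:,2]
m=(Z>.043)&(Z<.0485)&(FX>.44)&(FX<.46);print("block y",np.percentile(FY[m],[1,99]),m.sum())
m=(Z>.047)&(Z<.054)&(np.abs(FX-.478)<.02)&(FY<.2)&(FY>.15);print("shoulder",np.percentile(FX[m],[1,99]),np.percentile(FY[m],[1,99]),m.sum())
m=(Z>.068)&(Z<.082)&(np.abs(FX-.478)<.012)&(FY<.2)&(FY>.15);print("stem",FX[m].mean(),FY[m].mean(),Z[m].mean(),m.sum())
m=(Z>.085)&(FX>.50);print("pad",S[m].mean(0),FX[m].min(),FX[m].max(),FX[m].mean(),FY[m].mean(),Z[m].min(),Z[m].max(),m.sum())
c=viewer.camera("scene");save(c,"s15.png",(250,160,430,310),4)
to([.5055,.0518,.2],76)
E
```

```text
block y [0.13280095 0.222155  ] 793
shoulder [0.46533868 0.4902637 ] [0.16139528 0.18650623] 362
stem 0.47753779746756525 0.17430622128962014 0.0731858691372998 72
pad [0.55676617 0.07109664 0.16363419] 0.5000236247533839 0.5465455076659678 0.5230279992274149 0.2036786974973006 0.08501234570912063 0.2967650784576463 1092
t 18.25 pos [0.5047 0.0438 0.2275] yaw 75.46 shift [ 0.0079 -0.0012  0.0276]
 w 0.0002 F [ 0.3 -0.  -0.4]
 rotvec [-0.06 -0.17 -0.54]
```

View pics/w15.png

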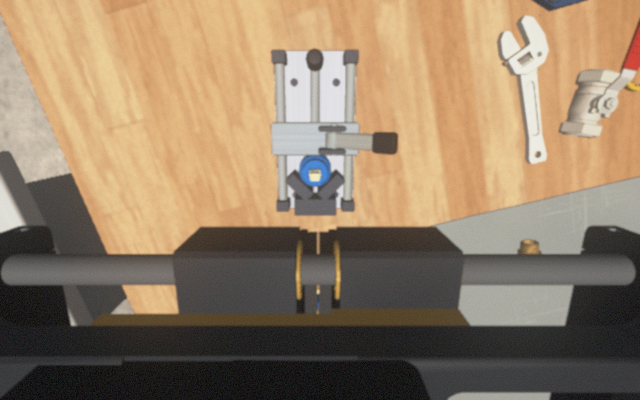

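View pics/s15.png

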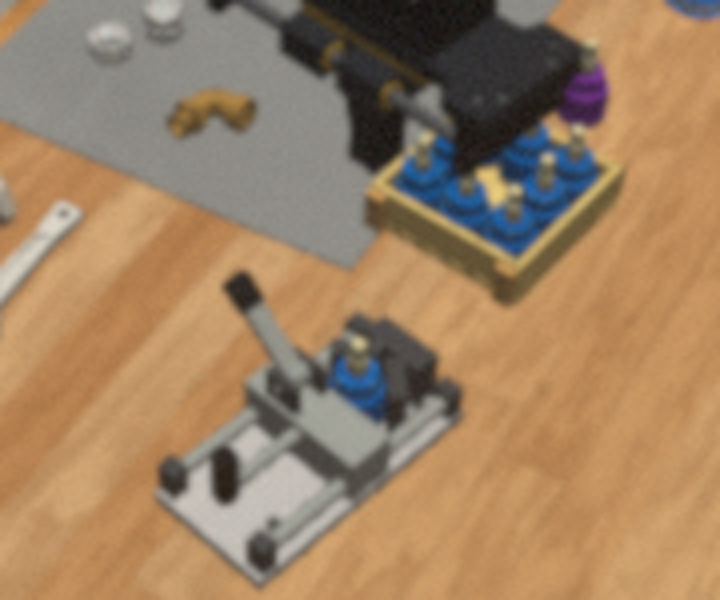

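The stop sits against the cartridge in the vee, with the face about 17 mm from the stem axis. Next I'll measure the lever pad, at wrist (384,142).

```bash
python3 - <<'E'
from h import *
import pickle
c=pickle.load(open("w15.pkl","rb"));D=cloud(c)
ex=np.array([np.cos(np.radians(-14)),np.sin(np.radians(-14))]);ey=np.array([-ex[1],ex[0]])
S=D[128:158,360:402].reshape(-1,3); I=c["img"][128:158,360:402].reshape(-1,3).astype(int).sum(1)
FX=S[:,:2]@ex;FY=S[:,:2]@ey;Z=S[:,2]
m=(Z>.075)&(Z<.13)&(I<240)
print(m.sum(),"fx",np.percentile(FX[m],[2,50,98]),"fy",np.percentile(FY[m],[2,50,98]),"z",np.percentile(Z[m],[2,50,98]))
A=np.polyfit(FX[m],Z[m],1);print("slope angle",np.arctan(A[0]))
p=.535*ex+.2069*ey;q=.552*ex+.2069*ey;print("start",p,"end",q)
to([p[0],p[1],.14],76)
E
```

```text
443 fx [0.52815301 0.53596378 0.54435892] fy [0.19952203 0.20709885 0.21463232] z [0.09387712 0.10111945 0.10549046]
slope angle 0.6081509213376225
start [0.56916185 0.07132597] end [0.58565688 0.0672133 ]
t 18.25 pos [0.5047 0.0438 0.2275] yaw 75.46 shift [0.0426 0.0556 0.0876]
 w 0.0002 F [ 0.3 -0.  -0.4]
 rotvec [-0.06 -0.17 -0.54]
```

Emit:
step_arm(targets=[{"dx":0.02,"dy":0.025,"dz":0,"rx":0,"ry":0,"rz":0},{"dx":0.0425,"dy":0.0555,"dz":0.02,"rx":0,"ry":-0.1,"rz":-0.5},{"dx":0.0425,"dy":0.0555,"dz":0.05,"rx":0,"ry":-0.1,"rz":-0.5},{"dx":0.0425,"dy":0.0555,"dz":0.08,"rx":0,"ry":-0.1,"rz":-0.5},{"dx":0.0425,"dy":0.0555,"dz":0.08,"rx":0,"ry":-0.1,"rz":-0.5}], gripper=0)

```text
time: 18.88
position: [0.5666, 0.0727, 0.1444]
tool_rot: [0.788, 0.616, -0.003, -0.003]
ft_force: [-0.2, -0.1, -0.0]
grip_width: 0.0003
```

```bash
python3 - <<'E'
from h import *
c=viewer.camera("scene");c=viewer.camera("scene");save(c,"s16.png",(250,160,430,310),4)
to([.5720,.0706,.12],76)
to([.5857,.0672,.083],76)
E
```

```text
t 18.98 pos [0.5691 0.0721 0.1474] yaw 76.02 shift [-0.0008  0.0033  0.0274]
 w 0.0007 F [0.3 0.5 0.5]
 rotvec [-0.1  -0.07  0.02]
t 18.98 pos [0.5691 0.0721 0.1474] yaw 76.02 shift [-0.0009  0.0175  0.0644]
 w 0.0007 F [0.3 0.5 0.5]
 rotvec [-0.1  -0.07  0.02]
```

View pics/s16.png

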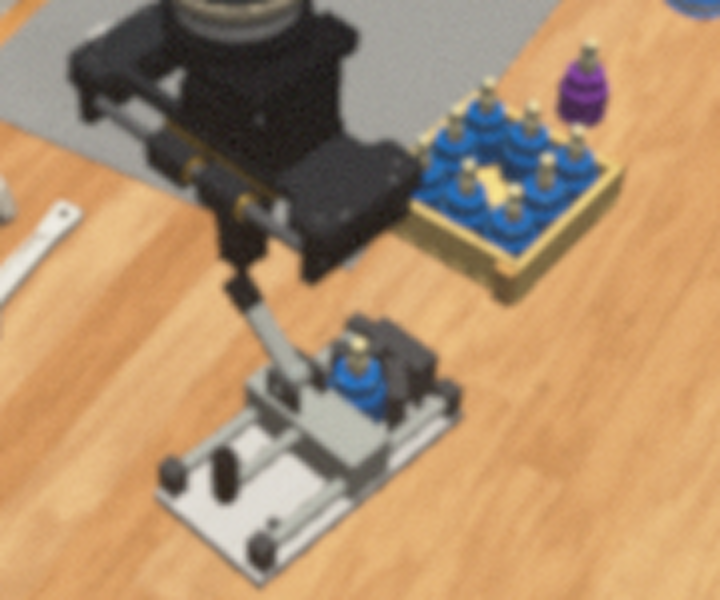

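The fingertips are right above the pad. Pushing down along its arc.

Emit:
step_arm(targets=[{"dx":-0.0008,"dy":0.004,"dz":0.015,"rx":0,"ry":0,"rz":0},{"dx":-0.0008,"dy":0.006,"dz":0.027,"rx":0,"ry":0,"rz":0},{"dx":-0.0008,"dy":0.01,"dz":0.036,"rx":0,"ry":0,"rz":0},{"dx":-0.0008,"dy":0.014,"dz":0.045,"rx":0,"ry":0,"rz":0},{"dx":-0.0008,"dy":0.016,"dz":0.054,"rx":0,"ry":0,"rz":0}])

```text
time: 19.6
position: [0.5866, 0.0671, 0.0935]
tool_rot: [0.788, 0.616, 0.002, 0.001]
ft_force: [1.8, -0.5, 2.7]
grip_width: 0.0003
```

```bash
python3 - <<'E'
from h import *
to([.5857,.0672,.083],76)
E
```

```text
t 19.6 pos [0.5866 0.0671 0.0935] yaw 76.0 shift [-0.0001 -0.0009  0.0105]
 w 0.0003 F [ 1.8 -0.5  2.7]
 rotvec [ 0.17 -0.11  0.  ]
```

Emit:
step_arm(targets=[{"dx":0,"dy":0,"dz":0.004,"rx":0,"ry":0,"rz":0},{"dx":0,"dy":0,"dz":0.007,"rx":0,"ry":0,"rz":0},{"dx":0,"dy":0,"dz":0.009,"rx":0,"ry":0,"rz":0},{"dx":0,"dy":0,"dz":0.0105,"rx":0,"ry":0,"rz":0},{"dx":0,"dy":0,"dz":0.012,"rx":0,"ry":0,"rz":0}])

```text
time: 20.23
position: [0.5857, 0.0672, 0.0827]
tool_rot: [0.788, 0.616, 0.001, 0.0]
ft_force: [-3.6, -0.6, 15.5]
grip_width: 0.0006
```

```bash
python3 - <<'E'
from h import *
to([.5857,.0672,.083],76)
E
```

```text
t 20.23 pos [0.5857 0.0672 0.0827] yaw 76.02 shift [-0.     -0.     -0.0003]
 w 0.0006 F [-3.6 -0.6 15.5]
 rotvec [ 0.07 -0.09  0.02]
```

15.5 N at a tip height of 63.7 mm; the locked pad height should be 64 mm. The lever is on its end stop. Back off and inspect.

Emit:
step_arm(targets=[{"dx":0,"dy":0,"dz":-0.02,"rx":0,"ry":0,"rz":0},{"dx":0,"dy":0,"dz":-0.06,"rx":0,"ry":0,"rz":0},{"dx":-0.02,"dy":-0.02,"dz":-0.1,"rx":0,"ry":0,"rz":0},{"dx":-0.04,"dy":-0.05,"dz":-0.13,"rx":0,"ry":0,"rz":0},{"dx":-0.06,"dy":-0.07,"dz":-0.14,"rx":0,"ry":0,"rz":0}])

```text
time: 20.85
position: [0.5016, 0.0259, 0.2241]
tool_rot: [0.788, 0.616, 0.001, 0.0]
ft_force: [0.4, 0.0, -0.0]
grip_width: 0.0005
```

```bash
python3 - <<'E'
from h import *
c=viewer.camera("wrist");c=viewer.camera("wrist");save(c,"w17.png");D=cloud(c)
ex=np.array([np.cos(np.radians(-14)),np.sin(np.radians(-14))]);ey=np.array([-ex[1],ex[0]])
S=D[20:228,200:440].reshape(-1,3);I=c["img"][20:228,200:440].reshape(-1,3).astype(int).sum(1)
FX=S[:,:2]@ex;FY=S[:,:2]@ey;Z=S[:,2]
m=(Z>.045)&(Z<.13)&(I<240)&(FX>.535)&(np.abs(FY-.207)<.015);print("pad",m.sum(),FX[m].mean(),FY[m].mean(),np.percentile(Z[m],[5,50,95]),"ang",np.arctan(np.polyfit(FX[m],Z[m],1)[0]))
m=(Z>.043)&(Z<.0485)&(FX>.44)&(FX<.46)&(FY>.18);print("block y",np.percentile(FY[m],[1,99]))
m=(Z>.068)&(Z<.082)&(np.abs(FX-.478)<.012)&(FY<.2)&(FY>.15);print("stem",FX[m].mean(),FY[m].mean(),Z[m].mean())
c=viewer.camera("scene");save(c,"s17.png",(220,150,430,310),3.8)
E
```

```text
pad 117 0.556395447990597 0.20650866074085714 [0.06200767 0.06310889 0.06431037] ang 0.016462031131101416
block y [0.19126947 0.22208277]
stem 0.47735314059221107 0.17423011824670287 0.07325161683171785
```

View pics/w17.png

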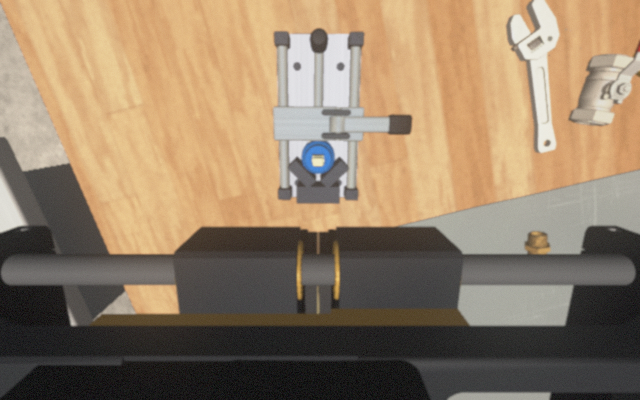

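View pics/s17.png

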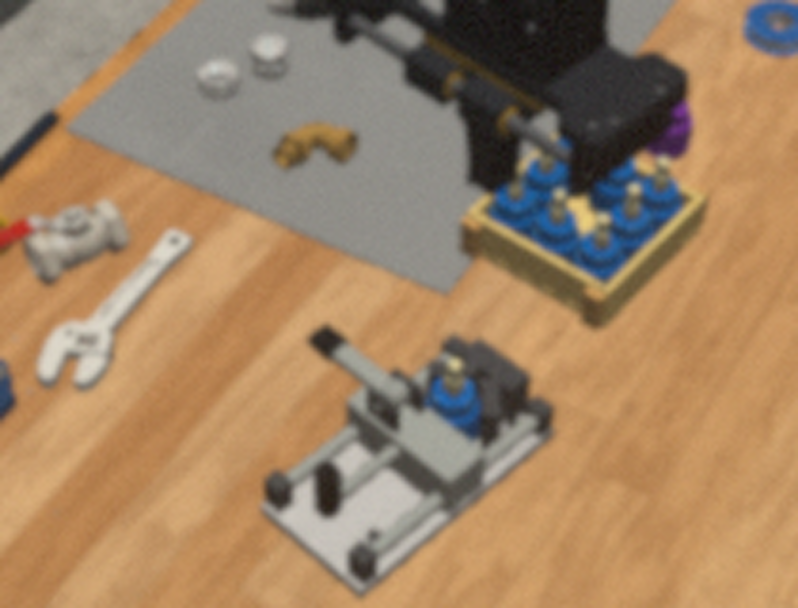

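The pad is level (0.016 rad, 63 mm up). The stop face is 17 mm from the cartridge axis, the eight neighbours stand in the crate, and the bystanders look untouched. Handing in.

```bash
python3 - <<'E'
from h import *
print(telemetry.get_obs()['joint_velocities'].round(3)); print(robot.hand_in())
E
```

```text
[ 0.016  0.038 -0.042  0.005 -0.017  0.005]
the job is handed in; nothing more can be done
None
```

I drew the middle cartridge out of the crate, stood it upright in the vee, slid the stop up until it held the cartridge, and pushed the cam lever down flat. I then handed the job in, at about 21 s of the 59 s allowed; the hand-in gives no verdict.

**Last checks, before handing in:**
- **Stop:** its face is 17 mm from the stem axis, which is the cartridge's radius, so it's touching. The push stalled at 11 N.
- **Lever:** it measured about 0.016 rad above level, with its pad 63 mm up. It pushed back with 15.5 N at its end stop.
- **Cartridge position:** the stem axis lies within about 1 mm of the bars' centreline.
- **Other things:** the last pictures show the wrench and elbow where they were. The arm hid part of the crate and most of the purple look-alike in the last view. I saw all eight neighbours standing in an earlier view, just before the stop was pushed. I didn't measure how far any of these moved, and only the edge of the tape roll shows in the last view.

**What disagreed or failed:**
- The stop didn't start at zero; its face was about 37–40 mm from the seat, not 67 mm.
- My camera estimate put the seat about 2 mm nearer the vee than where the cartridge met it, so I seated it by contact force.
- The grip on the stem read 11.7 mm rather than 10 mm, so I probably held it across its 12 mm side.
- The first two move calls were refused for missing keys, and nothing moved.

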